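# Warm the bread rolls

### The job

Warm up the bread rolls: carry the tray over to the steel basket and tip it so that its rolls slide in, put any roll lying elsewhere into the basket too, and set the empty tray back down flat on the counter. Then slide the full basket along the counter, without lifting it, until it stands centred on the round warming plate, and only then wind the brass key of the red timer clockwise, turn by turn, until it comes to its stop. Leave everything else on the counter where it is; at the end all the rolls must still be in the basket and the basket still centred on the plate.

Things in the scene. Friction and masses are not known exactly. Their poses are not given: they have to be found in the camera images.
- tray: Aluminium tray, 150 mm (own x) by 170 mm (own y), floor 4 mm thick, about 220 g, loose, at the robot's right. Walls 24 mm high on -y and both x sides; the +y side is open (see tray_lip). Outside each x side stands a wooden handle bar, 12 mm (x) by 70 mm (y), from z = 32 to 58 mm, centred at own (-108, 0, 45) and (108, 0, 45) mm, 27 mm clear of the wall. Origin: centre of the underside.
- tray_lip (a point): Middle of the tray's open edge, at its own (0, 85, 4) mm; same axes as the tray. The rolls leave over this edge, which starts facing roughly towards the basket. The tray starts flat with two to four rolls on it; they slide once it is tipped 25 to 36 degrees: tip it to about 50.
- basket: Round open basket of steel sheet with upright walls, outer diameter 200 mm (the wall is twelve-sided), 75 mm high, wall and floor 4 mm thick, about 500 g, loose and empty at the start. Origin: centre of the underside. Must be slid, not lifted.
- warmer: Round black warming plate with orange rings, 250 mm in diameter, let flush into the counter at the robot's left (it makes no step). Origin: its centre, at counter level.
- winder (a joint): Brass butterfly key on top of the round red timer (84 mm in diameter, 56 mm high, fixed beside the warming plate). Value in rad: 0 when run down, growing as the key turns clockwise seen from above, hard stop at 5.6; starts between 0 and 1. A spring makes it stiffer as it winds (0.11 N m at first, 0.19 at the end); it stays where it is let go.
- key_grip (a point): Centre of the key's flat blade, on the turning axis, 91 mm above the counter. The blade is 50 mm wide along this point's own x, 10 mm thick along its y, 34 mm high along z (from 74 to 108 mm above the counter), and turns with the key.
- roll1: Crusty brown bread roll, 58 mm (own x) by 42 mm (own y) by 38 mm (own z), about 50 g, loose, three pale cuts on top. Origin: its centre. Starts on the tray; may be absent.
- roll2: Crusty brown bread roll, 58 mm (own x) by 42 mm (own y) by 38 mm (own z), about 50 g, loose, three pale cuts on top. Origin: its centre. Starts on the tray; may be absent.
- roll3: Crusty brown bread roll, 58 mm (own x) by 42 mm (own y) by 38 mm (own z), about 50 g, loose, three pale cuts on top. Origin: its centre. Starts on the tray; may be absent.
- roll4: Crusty brown bread roll, 58 mm (own x) by 42 mm (own y) by 38 mm (own z), about 50 g, loose, three pale cuts on top. Origin: its centre. Starts on the tray; may be absent.
- roll5: Crusty brown bread roll, 58 mm (own x) by 42 mm (own y) by 38 mm (own z), about 50 g, loose, three pale cuts on top. Origin: its centre. Starts on the counter between basket and warming plate or on the edge of the plate, near or far side; may be absent.
- roll6: Crusty brown bread roll, 58 mm (own x) by 42 mm (own y) by 38 mm (own z), about 50 g, loose, three pale cuts on top. Origin: its centre. Starts on the counter between basket and warming plate or on the edge of the plate, near or far side; may be absent.
- water1: Clear water bottle with blue label and cap, 62 mm in diameter, 200 mm tall, upright; leave it alone. Origin: centre of its underside.
- water2: A second water bottle of the same kind and size; leave it alone. Origin: centre of its underside.
- cup: Dark red cup, 76 mm in diameter, 95 mm tall, beyond the warming plate; leave it alone. Origin: centre of its underside.
- sugar: Amber glass sugar jar, 68 mm in diameter, 110 mm tall; leave it alone. Origin: centre of its underside.
- mill: Dark wooden pepper mill, 54 mm in diameter, 170 mm tall; leave it alone. Origin: centre of its underside.
Mind the look-alikes: they are no part of the job. Leave any blue look-alike of the roll6 alone. Leave any black look-alike of the roll1 alone.

How it is judged:
By the outcome, as a careful person would: the job done as asked, in the order asked, and still so for the second after the job is handed in, with the robot touching nothing.
Of roll1, roll2, roll3, roll4 only 2 to 4 are there at a start; the rules pass over those that are not, and their reading is None.
Of roll5, roll6 only 1 to 2 are there at a start; the rules pass over those that are not, and their reading is None.
At some moment in a run one of roll1, roll2, roll3, roll4, roll5, roll6, basket may be knocked a few centimetres aside while the robot is not near it.
It also fails if it takes over 210 s, if anything falls off the work surface, if the arm or the gripper's body presses on something with over 40 N, if the wrist force passes 120 N, or if a joint passes its speed limit or range.

### The arm

A 6-joint arm with a two-finger parallel gripper is mounted at the origin on the work surface. World frame = base frame: x ahead of the robot, y to its left, z up, the work surface at z = 0. Lengths are in mm, angles in degrees, forces in N, time in s.
With the tool pointing down it reaches from about 300 to 850 mm from the base axis. Payload 4.2 kg.
Tool frame: the origin (TCP) lies at the very end of the fingers, on their centre line; the grasp point (between the pads) lies 19 mm behind it; z points along the fingers, y is the line along which they close (so a half turn about z gives the same grasp; the last joint's range is limited). The gripper opens to 91 mm and grips with 3 to 60 N. Pads are 32 mm wide; open, the fingers measure 118 mm over their backs; the gripper's body (76 mm by 178 mm) begins 60 mm behind the grasp point.
Start: joints at [-69.958, 18.312, 89.639, -0, 72.044, -1.146], TCP at [207.826, -536.145, 213.976] pointing down, gripper open.
Joint ranges: [-177.97, 177.97], [-48.28, 115.42], [12.27, 149.76], [-77.06, 257.06], [2.81, 150.46], [-146.56, 146.56]. Speed limits (degrees/s): [147.25, 147.25, 180, 180, 180, 180].

### API

Orientations are given as [roll, pitch, yaw] about the fixed x, y, z axes, in that order (R = Rz(yaw) Ry(pitch) Rx(roll)).
In Python, from workcell import env, grab_frame gives the robot as it stands. The module is installed in compiled form; this text tells all that it offers.
- The arm moves only by the tool move_arm, never from a script. Its argument "plan" is a list of rows, each an object of numbers: "tx", "ty", "tz": the shift along the tool's x, y, z in cm; "wx", "wy", "wz": the turn, a rotation vector about the tool's x, y, z in rad. In form: [{"tx": .., "ty": .., "tz": .., "wx": .., "wy": .., "wz": ..}, ...]. A call has 1 to 12 rows; each row shifts and turns the commanded pose from where the row before left it, along the tool's axes as they then stand; what a row does not reach is not made up. A row lasts 1/12 s, in which the tool goes at most 41.7 mm and 7.16 degrees, less where a joint would pass 70% of its speed; a pose out of reach is approached as far as the arm can. A call is refused whole if a number of a shift passes 4.17 or a number of a turn 0.125, either way. A call with a gripper value outside its range is refused whole. "gripper" is the finger opening in cm, from 0 to 9.12, set as the call begins (left out, the last holds). The fingers move at their own pace and stop on an object; "force" is the grip in N (left out, the last holds). Time passes only in rows, so rows that do not move let the fingers close. It gives the time, the measured TCP pose, the force, the opening and the grip force at its end, in the units of the state.
- env.state(): the state, without advancing time (a new reading comes with each control period).
- grab_frame(name): name is "scene" or "top"; returns a dict with "color" (480x640x3 uint8, red, green, blue), "vfov" (degrees; the focal length in pixels is half the picture's height over the tangent of half this angle, whatever the lens; pixels are square), "cx", "cy" (the principal point, pixels), "k1" (the pictures are not rectified: a ray, as slopes to the right and down, at radius r is drawn at 1 + k1 r^2 times it, then the intrinsics apply), "view" (4x4, takes a point from world to camera coordinates). Camera axes: x right, y up, looking along -z (the intrinsics and any distortion apply to the point x, -y, -z); pixel columns grow to the right and rows downward; lengths in mm; the calibration is good to about 2 mm. A picture is of the moment at which its call begins. There is no depth.
- env.job_done(): hands the job in; it is judged then, once.
The state is a dict: "time_s": time; "qpos": joint angles; "qvel": joint speeds; "effort": joint torques, N m; "ee_pos": TCP position; "ee_rot": TCP orientation; "force": force on the tool from outside, world axes, zero at the start; "torque": the same for the moment, N m; "gripper_width": finger opening in mm; "gripper_force": force on a finger pad.
Only numpy, scipy, OpenCV 4.12 (cv2) and the standard library are available. Lean on these libraries where they do the work, as an engineer would, in place of code of your own. Each camera call takes 0.05 s, during which the arm holds its last target. There are 200 camera calls.

## Working session

There is one attempt and no reset: what is moved stays moved. The work goes in short steps, Python scripts to look and compute and a tool call to move; the robot and the scene stay as the last step left them, time stands still between calls to the robot, and variables do not carry over. Pictures are saved under pics/ and viewed, at most 14 in all, crops included, and the job is handed in when it is done.

Besides the shell and the picture viewer there is one more tool, called after "Request:" as a command line: name --argument value ..., lists and objects as JSON in quotes. move_arm: Moves the arm, as the interface text tells. Its arguments: {"type":"object","properties":{"plan":{"type":"array","items":{"type":"object","properties":{"tx":{"type":"number"},"ty":{"type":"number"},"tz":{"type":"number"},"wx":{"type":"number"},"wy":{"type":"number"},"wz":{"type":"number"}}}},"gripper":{"type":"number"},"force":{"type":"number"}},"required":["plan"]}

```bash
mkdir -p pics; cat > h.py <<'E'
import numpy as np, cv2
from workcell import env, grab_frame
from scipy.spatial.transform import Rotation as R
def K(f):
    fl=240/np.tan(np.radians(f["vfov"]/2)); return np.array([[fl,0,f["cx"]],[0,fl,f["cy"]],[0,0,1.]]),np.array([f["k1"],0,0,0,0.])
def ray(f,px):
    k,d=K(f); u=cv2.undistortPoints(np.array(px,float).reshape(-1,1,2),k,d,None,None).reshape(-1,2)
    V=np.array(f["view"]); c=-V[:3,:3].T@V[:3,3]
    return c,np.c_[u[:,0],-u[:,1],-np.ones(len(u))]@V[:3,:3]
def onz(f,px,z):
    c,d=ray(f,px); return c+d*((z-c[2])/d[:,2])[:,None]
def proj(f,P):
    V=np.array(f["view"]);p=np.atleast_2d(P)@V[:3,:3].T+V[:3,3]; k,d=K(f)
    return cv2.projectPoints(p*[1,-1,-1],np.zeros(3),np.zeros(3),k,d)[0].reshape(-1,2)
def save(f,n): cv2.imwrite(f"pics/{n}.png",f["color"][:,:,::-1])
E
python3 - <<'E'
from h import *
for n in("scene","top"):
    f=grab_frame(n);save(f,n+"0");V=np.array(f["view"]);print(n,f["vfov"],f["k1"],(-V[:3,:3].T@V[:3,3]).round(),V[:3,:3].round(2).tolist())
    np.save(n+"0.npy",f,allow_pickle=True)
print(env.state())
E
```

```text
scene 46.151498029488984 0.06139906204185532 [1375. -778. 1117.] [[0.68, 0.73, -0.01], [-0.5, 0.47, 0.73], [0.54, -0.49, 0.69]]
top 52.893531668228036 -0.0917245337752053 [ 425.  -57. 1128.] [[0.01, -1.0, -0.0], [0.99, 0.01, 0.15], [-0.15, -0.0, 0.99]]
{'time_s': 0.1, 'qpos': array([-6.99571850e+01,  1.83485680e+01,  8.96983185e+01,  8.75488063e-04,
        7.20436231e+01, -1.14548528e+00]), 'qvel': array([ 0.025542  , -0.01360027, -0.06893214,  0.05632086, -0.00995833,
       -0.0798731 ]), 'effort': array([-1.94857653e-04, -4.13331950e+01, -2.32508218e+01,  7.28779868e-02,
        4.21859545e-02, -4.65175879e-05]), 'ee_pos': array([ 207.68313716, -535.71164711,  213.20587286]), 'ee_rot': array([-1.79909525e+02, -2.64164086e-03,  2.11880276e+01]), 'force': array([ 0.45141471, -0.00440491, -0.32714655]), 'torque': array([-0.00257405,  0.06764227, -0.03481786]), 'gripper_force': 0.0, 'gripper_width': 91.38840217188276}
```

View pics/scene0.png

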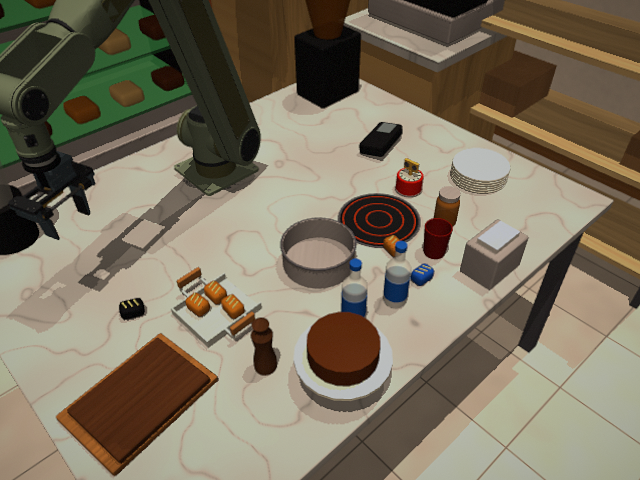

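View pics/top0.png

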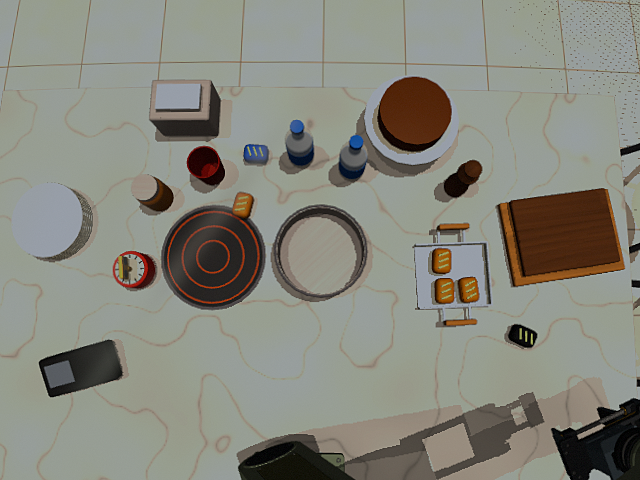

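Tray at the right (top-view px ~453,275) carries three rolls. One loose roll sits on the plate's far edge (243,205), the basket is at (320,252), the plate at (213,257) and the timer at (134,270). The blue and black look-alikes are at (256,153) and (522,335). Now measuring.

```bash
cat > meas.py <<'E'
from h import *
def blobs(m,lo=40):
    n,l,s,c=cv2.connectedComponentsWithStats(m.astype(np.uint8)); return [(c[i],s[i,4],l==i) for i in range(1,n) if s[i,4]>lo]
def hsv(f): return cv2.cvtColor(f["color"],cv2.COLOR_RGB2HSV)
def orange(f):
    h=hsv(f); return (h[...,0]>=5)&(h[...,0]<=22)&(h[...,1]>150)&(h[...,2]>110)
def ang(f,m,z):
    ys,xs=np.nonzero(m); P=onz(f,np.c_[xs,ys],z)[:,:2]; r=cv2.minAreaRect(P.astype(np.float32)); return np.round(np.r_[r[0],r[1],r[2]],1)
E
python3 - <<'E'
from meas import *
f=np.load("top0.npy",allow_pickle=True).item()
for c,a,m in blobs(orange(f)): print("or",c.round(),a,"z25",ang(f,m,25))
h=hsv(f)
# basket
for nm,x0,x1,y0,y1,mask in (("plate",150,275,195,315,h[...,2]<75),("timer",105,165,240,300,(h[...,1]>170)&((h[...,0]<8)|(h[...,0]>172)))):
    k=np.zeros(mask.shape,bool);k[y0:y1,x0:x1]=mask[y0:y1,x0:x1]
    b=max(blobs(k),key=lambda t:t[1]); ys,xs=np.nonzero(b[2]); hull=cv2.convexHull(np.c_[xs,ys])[:,0]
    P=onz(f,hull,0 if nm=="plate" else 56)[:,:2].astype(np.float32); print(nm,b[1],cv2.minEnclosingCircle(P))
print("tray corners z24",onz(f,[[415,245],[487,243],[491,307],[417,309]],24).round())
print("bottle caps z200",onz(f,[[296,127],[352,143]],200).round(),"mill",onz(f,[[470,167]],165).round())
print("cup z95",onz(f,[[203,160]],95).round(),"sugar z110",onz(f,[[147,189]],110).round(),"cake",onz(f,[[412,120]],40).round())
c=f["color"][215:325,395:510];d=f["color"][195:310,255:385]
t=f["color"][235:305,90:175]
z=lambda a,w,H:cv2.resize(a,(w,H),interpolation=cv2.INTER_CUBIC)
cv2.imwrite("pics/c1.png",np.hstack([z(c,400,400),z(t,400,400)])[:,:,::-1])
E
```

```text
or [555. 256.] 1480 z25 [ 599.6 -616.2  195.5  275.5    8.6]
or [242. 204.] 270 z25 [666.  142.   37.3  53.3  75.5]
or [214. 259.] 445 z25 [538.8 205.8 215.1 209.9  69.3]
or [213. 256.] 304 z25 [541.5 204.9 144.9 145.3   9.1]
or [454. 226.] 116 z25 [ 619.5 -354.8    9.5   66.6    0.8]
or [213. 256.] 167 z25 [541.3 204.8  77.   76.3  46.8]
or [443. 260.] 282 z25 [ 539.6 -325.8   35.1   51.6   88.9]
or [470. 289.] 289 z25 [ 473.2 -387.6   53.8   36.3    6. ]
or [445. 290.] 305 z25 [ 469.6 -331.4   34.8   53.    89. ]
or [461. 322.] 127 z25 [ 398.2 -365.8    9.9   69.5    4.9]
plate 2917 ((543.74951171875, 211.400146484375), 105.54084014892578)
timer 462 ((504.988037109375, 377.7849426269531), 48.38833999633789)
tray corners z24 [[ 574. -262.   24.]
 [ 581. -432.   24.]
 [ 433. -437.   24.]
 [ 427. -265.   24.]]
bottle caps z200 [[ 788.    7.  200.]
 [ 755. -106.  200.]] mill [[ 720. -355.  165.]]
cup z95 [[750. 221.  95.]] sugar z110 [[678. 338. 110.]] cake [[ 872. -258.   40.]]
```

View pics/c1.png

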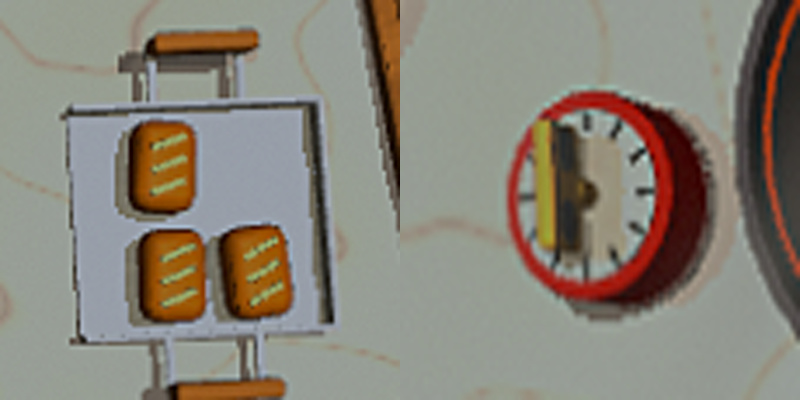

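```bash
cat >> meas.py <<'E'
def basket(f,x0=255,x1=385,y0=190,y1=315,z=75):
    "outer rim circle: from dark rim pixels, robust circle fit on rectified patch"
    h=hsv(f)
    return h
E
python3 - <<'E'
from meas import *
f=np.load("top0.npy",allow_pickle=True).item()
B=[b for b in blobs(orange(f))]
for c,a,m in B:
    if abs(c[0]-213)<3 and abs(c[1]-257)<4: print("ring",ang(f,m,0))
    if a in(116,127): print("handle z52",ang(f,m,55))
    if a==270: print("loose z30",ang(f,m,30))
print("timer",onz(f,[[130.6,269.3]],56).round(1))
print("key",onz(f,[[90+545/400*85-85,235+185/400*70]],108).round(1), onz(f,[[90+(540-400)/400*85,235+122/400*70],[90+(542-400)/400*85,235+246/400*70]],108).round(1))
# rectified basket crop at z=75, 1px=0.5mm
xs=np.arange(380,700,.5);ys=np.arange(140,-200,-.5)
Y,X=np.meshgrid(ys,xs[::-1]);p=proj(f,np.c_[X.ravel(),Y.ravel(),np.full(X.size,75.)]).astype(np.float32).reshape(*X.shape,2)
im=cv2.remap(f["color"],p[...,0],p[...,1],cv2.INTER_LINEAR)
g=cv2.medianBlur(cv2.cvtColor(im,cv2.COLOR_RGB2GRAY),5)
c=cv2.HoughCircles(g,cv2.HOUGH_GRADIENT,1,400,param1=80,param2=20,minRadius=180,maxRadius=205)[0]
print([(699.5-q[1]/2,140-q[0]/2,q[2]/2) for q in c[:3]])
for q in c[:1]: cv2.circle(im,(int(q[0]),int(q[1])),int(q[2]),(255,0,0),1);cv2.circle(im,(int(q[0]),int(q[1])),200,(0,255,0),1)
cv2.imwrite("pics/b1.png",im[:600,:,::-1])
E
```

```text
loose z30 [664.9 141.1  37.1  53.   75.5]
ring [541.4 211.8 220.  214.6  69.3]
ring [544.2 210.8 148.2 148.6   9.1]
handle z52 [ 614.2 -346.7    9.2   64.8    0.8]
ring [544.  210.7  78.7  78.   46.8]
handle z52 [ 398.9 -357.4    9.6   67.6    4.9]
timer [[505.3 384.3  56. ]]
key [[505.2 385.  108. ]] [[529.  389.1 108. ]
 [482.2 384.7 108. ]]
[(np.float32(553.25), np.float32(-41.75), np.float32(96.7))]
```

View pics/b1.png

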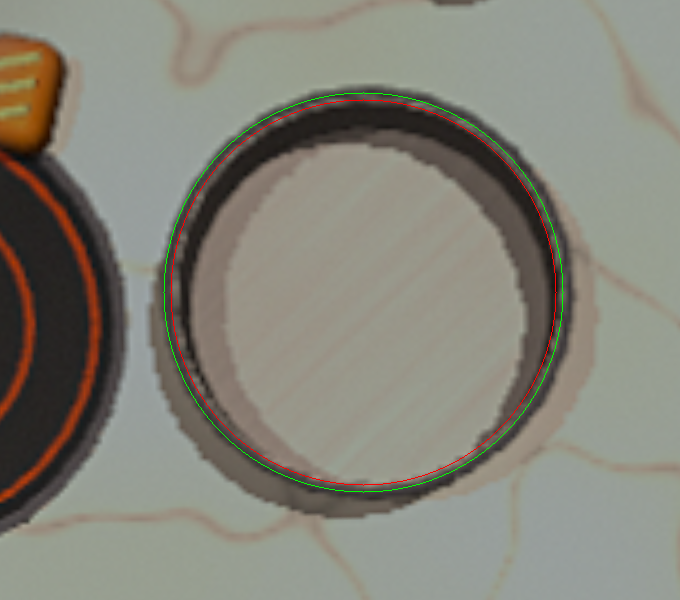

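```bash
cat > go.py <<'E'
from h import *
import sys
def step(p,Rm,n,s=None):
    s=s or env.state(); R0=R.from_euler("xyz",s["ee_rot"],degrees=True); p0=np.array(s["ee_pos"])
    w=(R0.inv()*Rm).as_rotvec()/n; A=sum((R0*R.from_rotvec(w*i)).as_matrix() for i in range(n))
    t=np.linalg.solve(A,np.array(p)-p0)/10
    print(n,"rows t",t.round(2),"w",w.round(4)); return dict(ee_pos=np.array(p),ee_rot=Rm.as_euler("xyz",degrees=True))
down=lambda psi: R.from_euler("xyz",[180,0,psi],degrees=True)
E
python3 - <<'E'
from go import *
s=step([399,-357,130],down(92.8),12); step([399,-357,26],down(92.8),6,s)
E
```

```text
12 rows t [2.29 0.44 0.69] w [-1.000e-04 -1.000e-04 -1.042e-01]
6 rows t [-0.    0.    1.73] w [-0. -0. -0.]
```

Request:
move_arm --plan '[{"tx": 2.29, "ty": 0.44, "tz": 0.69, "wz": -0.1042}, {"tx": 2.29, "ty": 0.44, "tz": 0.69, "wz": -0.1042}, {"tx": 2.29, "ty": 0.44, "tz": 0.69, "wz": -0.1042}, {"tx": 2.29, "ty": 0.44, "tz": 0.69, "wz": -0.1042}, {"tx": 2.29, "ty": 0.44, "tz": 0.69, "wz": -0.1042}, {"tx": 2.29, "ty": 0.44, "tz": 0.69, "wz": -0.1042}, {"tx": 2.29, "ty": 0.44, "tz": 0.69, "wz": -0.1042}, {"tx": 2.29, "ty": 0.44, "tz": 0.69, "wz": -0.1042}, {"tx": 2.29, "ty": 0.44, "tz": 0.69, "wz": -0.1042}, {"tx": 2.29, "ty": 0.44, "tz": 0.69, "wz": -0.1042}, {"tx": 2.29, "ty": 0.44, "tz": 0.69, "wz": -0.1042}, {"tx": 2.29, "ty": 0.44, "tz": 0.69, "wz": -0.1042}]' --gripper 2.8 --force 55

```text
schema error: expected keys tx, ty, tz, wx, wy, wz
```

Request:
move_arm --plan '[{}, {}, {}]'

```text
schema error: expected keys tx, ty, tz, wx, wy, wz
```

Request:
move_arm --plan '[{"tx": 2.29, "ty": 0.44, "tz": 0.69, "wx": 0, "wy": 0, "wz": -0.1042}, {"tx": 2.29, "ty": 0.44, "tz": 0.69, "wx": 0, "wy": 0, "wz": -0.1042}, {"tx": 2.29, "ty": 0.44, "tz": 0.69, "wx": 0, "wy": 0, "wz": -0.1042}, {"tx": 2.29, "ty": 0.44, "tz": 0.69, "wx": 0, "wy": 0, "wz": -0.1042}, {"tx": 2.29, "ty": 0.44, "tz": 0.69, "wx": 0, "wy": 0, "wz": -0.1042}, {"tx": 2.29, "ty": 0.44, "tz": 0.69, "wx": 0, "wy": 0, "wz": -0.1042}, {"tx": 2.29, "ty": 0.44, "tz": 0.69, "wx": 0, "wy": 0, "wz": -0.1042}, {"tx": 2.29, "ty": 0.44, "tz": 0.69, "wx": 0, "wy": 0, "wz": -0.1042}, {"tx": 2.29, "ty": 0.44, "tz": 0.69, "wx": 0, "wy": 0, "wz": -0.1042}, {"tx": 2.29, "ty": 0.44, "tz": 0.69, "wx": 0, "wy": 0, "wz": -0.1042}, {"tx": 2.29, "ty": 0.44, "tz": 0.69, "wx": 0, "wy": 0, "wz": -0.1042}, {"tx": 2.29, "ty": 0.44, "tz": 0.69, "wx": 0, "wy": 0, "wz": -0.1042}]' --gripper 2.8 --force 55

```text
time_s: 1.1
ee_pos: [399.6, -355.8, 130.4]
ee_rot: [-180.0, -0.0, 93.1]
force: [0.1, -0.2, -0.4]
gripper_width: 27.8
gripper_force: 0.0
```

Request:
move_arm --plan '[{"tx": 0, "ty": 0, "tz": 0, "wx": 0, "wy": 0, "wz": 0}, {"tx": 0, "ty": 0, "tz": 0, "wx": 0, "wy": 0, "wz": 0}, {"tx": 0, "ty": 0, "tz": 0, "wx": 0, "wy": 0, "wz": 0}]'

```text
time_s: 1.35
ee_pos: [399.2, -357.4, 131.3]
ee_rot: [180.0, 0.0, 92.8]
force: [-0.2, 0.5, 0.1]
gripper_width: 28.1
gripper_force: 0.0
```

Request:
move_arm --plan '[{"tx": 0, "ty": 0, "tz": 1.5, "wx": 0, "wy": 0, "wz": 0}, {"tx": 0, "ty": 0, "tz": 1.5, "wx": 0, "wy": 0, "wz": 0}, {"tx": 0, "ty": 0, "tz": 1.5, "wx": 0, "wy": 0, "wz": 0}, {"tx": 0, "ty": 0, "tz": 1.5, "wx": 0, "wy": 0, "wz": 0}, {"tx": 0, "ty": 0, "tz": 1.5, "wx": 0, "wy": 0, "wz": 0}, {"tx": 0, "ty": 0, "tz": 1.5, "wx": 0, "wy": 0, "wz": 0}, {"tx": 0, "ty": 0, "tz": 1.5, "wx": 0, "wy": 0, "wz": 0}, {"tx": 0, "ty": 0, "tz": 0, "wx": 0, "wy": 0, "wz": 0}, {"tx": 0, "ty": 0, "tz": 0, "wx": 0, "wy": 0, "wz": 0}]'

```text
time_s: 2.1
ee_pos: [398.7, -357.7, 25.9]
ee_rot: [-180.0, -0.0, 92.7]
force: [-0.5, -0.8, -0.0]
gripper_width: 28.0
gripper_force: 0.0
```

Request:
move_arm --plan '[{"tx": 0, "ty": 0, "tz": 0, "wx": 0, "wy": 0, "wz": 0}, {"tx": 0, "ty": 0, "tz": 0, "wx": 0, "wy": 0, "wz": 0}, {"tx": 0, "ty": 0, "tz": 0, "wx": 0, "wy": 0, "wz": 0}, {"tx": 0, "ty": 0, "tz": 0, "wx": 0, "wy": 0, "wz": 0}, {"tx": 0, "ty": 0, "tz": 0, "wx": 0, "wy": 0, "wz": 0}, {"tx": 0, "ty": 0, "tz": 0, "wx": 0, "wy": 0, "wz": 0}]' --gripper 0 --force 55

```text
time_s: 2.6
ee_pos: [399.3, -357.6, 27.2]
ee_rot: [179.9, 0.1, 92.8]
force: [-0.3, -0.9, 6.0]
gripper_width: 11.8
gripper_force: 55.0
```

Request:
move_arm --plan '[{"tx": 0, "ty": 0, "tz": -0.5, "wx": 0, "wy": 0, "wz": 0}, {"tx": 0, "ty": 0, "tz": -0.5, "wx": 0, "wy": 0, "wz": 0}, {"tx": 0, "ty": 0, "tz": -0.5, "wx": 0, "wy": 0, "wz": 0}, {"tx": 0, "ty": 0, "tz": -0.5, "wx": 0, "wy": 0, "wz": 0}, {"tx": 0, "ty": 0, "tz": 0, "wx": 0, "wy": 0, "wz": 0}, {"tx": 0, "ty": 0, "tz": 0, "wx": 0, "wy": 0, "wz": 0}]'

```text
time_s: 3.1
ee_pos: [399.1, -356.9, 46.4]
ee_rot: [180.0, 0.0, 92.8]
force: [0.2, -0.2, -3.9]
gripper_width: 11.7
gripper_force: 55.0
```

```bash
python3 - <<'E'
from h import *
f=grab_frame("scene");save(f,"s1")
E
```

```text
(no output)
```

View pics/s1.png

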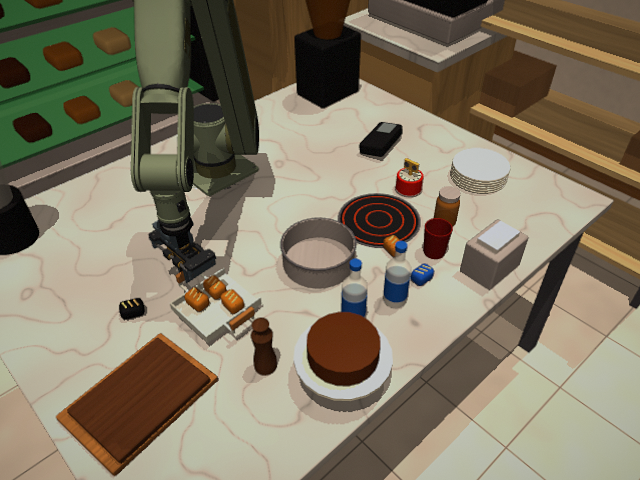

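Request:
move_arm --plan '[{"tx": 0, "ty": 0, "tz": -0.4, "wx": 0, "wy": 0, "wz": 0}, {"tx": 0, "ty": 0, "tz": -0.8, "wx": 0, "wy": 0, "wz": 0}, {"tx": 0, "ty": 0, "tz": -1.2, "wx": 0, "wy": 0, "wz": 0}, {"tx": 0, "ty": 0, "tz": -1.6, "wx": 0, "wy": 0, "wz": 0}, {"tx": 0, "ty": 0, "tz": -1.6, "wx": 0, "wy": 0, "wz": 0}, {"tx": 0, "ty": 0, "tz": -1.6, "wx": 0, "wy": 0, "wz": 0}, {"tx": 0, "ty": 0, "tz": -1.6, "wx": 0, "wy": 0, "wz": 0}, {"tx": 0, "ty": 0, "tz": -1.6, "wx": 0, "wy": 0, "wz": 0}, {"tx": 0, "ty": 0, "tz": -1.6, "wx": 0, "wy": 0, "wz": 0}, {"tx": 0, "ty": 0, "tz": -1.2, "wx": 0, "wy": 0, "wz": 0}, {"tx": 0, "ty": 0, "tz": -0.8, "wx": 0, "wy": 0, "wz": 0}, {"tx": 0, "ty": 0, "tz": -0.4, "wx": 0, "wy": 0, "wz": 0}]'

```text
time_s: 4.15
ee_pos: [399.3, -357.2, 191.7]
ee_rot: [179.9, 0.1, 92.8]
force: [0.9, -0.2, -3.6]
gripper_width: 11.7
gripper_force: 55.0
```

```bash
python3 - <<'E'
from go import *
f=grab_frame("top");save(f,"t1")
s=step([447,-160,190],down(90),12)
s=step([447,-136,174],R.from_euler("x",-50,degrees=True)*down(90),18,s)
E
```

```text
12 rows t [1.63 0.44 0.01] w [0.0001 0.0002 0.0041]
18 rows t [ 0.16 -0.    0.03] w [-0.     -0.0485 -0.    ]
```

View pics/t1.png

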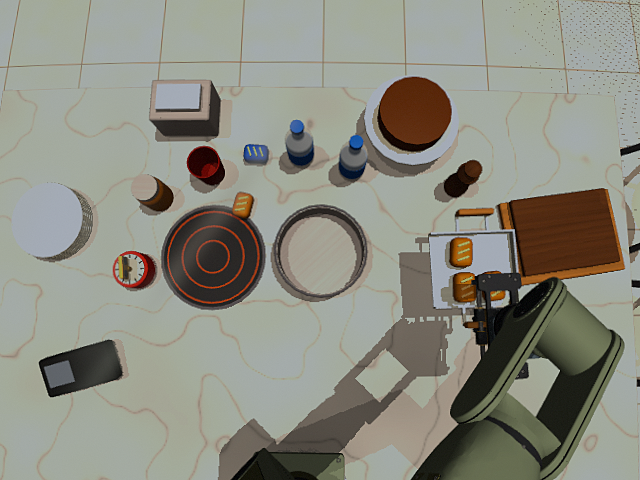

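Request:
move_arm --plan '[{"tx": 0.8, "ty": 0.22, "tz": 0, "wx": 0, "wy": 0, "wz": 0.004}, {"tx": 1.4, "ty": 0.38, "tz": 0, "wx": 0, "wy": 0, "wz": 0.004}, {"tx": 1.8, "ty": 0.49, "tz": 0, "wx": 0, "wy": 0, "wz": 0.004}, {"tx": 2.0, "ty": 0.54, "tz": 0, "wx": 0, "wy": 0, "wz": 0.004}, {"tx": 2.0, "ty": 0.54, "tz": 0, "wx": 0, "wy": 0, "wz": 0.004}, {"tx": 2.0, "ty": 0.54, "tz": 0, "wx": 0, "wy": 0, "wz": 0.004}, {"tx": 2.0, "ty": 0.54, "tz": 0, "wx": 0, "wy": 0, "wz": 0.004}, {"tx": 2.0, "ty": 0.54, "tz": 0, "wx": 0, "wy": 0, "wz": 0.004}, {"tx": 2.0, "ty": 0.54, "tz": 0, "wx": 0, "wy": 0, "wz": 0.004}, {"tx": 1.8, "ty": 0.49, "tz": 0, "wx": 0, "wy": 0, "wz": 0.004}, {"tx": 1.2, "ty": 0.32, "tz": 0, "wx": 0, "wy": 0, "wz": 0.004}, {"tx": 0.56, "ty": 0.14, "tz": 0, "wx": 0, "wy": 0, "wz": 0.004}]'

```text
time_s: 5.2
ee_pos: [445.7, -157.5, 189.1]
ee_rot: [-179.9, -0.1, 90.2]
force: [-0.6, 0.0, -3.6]
gripper_width: 11.7
gripper_force: 55.0
```

```bash
python3 - <<'E'
from go import *
f=grab_frame("scene");save(f,"s2")
s=step([447,-136,174],R.from_euler("x",-50,degrees=True)*down(90),18)
E
```

```text
18 rows t [0.15 0.01 0.03] w [-0.     -0.0486  0.0002]
```

View pics/s2.png

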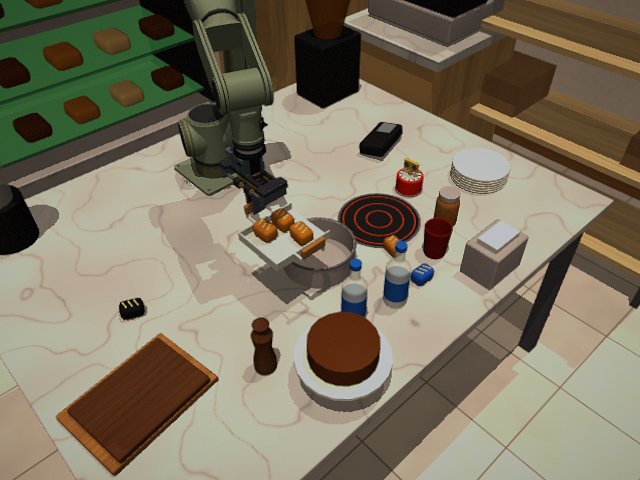

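Request:
move_arm --plan '[{"tx": 0.15, "ty": 0, "tz": 0.03, "wx": 0, "wy": -0.0486, "wz": 0}, {"tx": 0.15, "ty": 0, "tz": 0.03, "wx": 0, "wy": -0.0486, "wz": 0}, {"tx": 0.15, "ty": 0, "tz": 0.03, "wx": 0, "wy": -0.0486, "wz": 0}, {"tx": 0.15, "ty": 0, "tz": 0.03, "wx": 0, "wy": -0.0486, "wz": 0}, {"tx": 0.15, "ty": 0, "tz": 0.03, "wx": 0, "wy": -0.0486, "wz": 0}, {"tx": 0.15, "ty": 0, "tz": 0.03, "wx": 0, "wy": -0.0486, "wz": 0}, {"tx": 0.15, "ty": 0, "tz": 0.03, "wx": 0, "wy": -0.0486, "wz": 0}, {"tx": 0.15, "ty": 0, "tz": 0.03, "wx": 0, "wy": -0.0486, "wz": 0}]'

```text
time_s: 5.92
ee_pos: [445.9, -148.6, 185.3]
ee_rot: [-180.0, 22.4, 90.0]
force: [-0.6, -0.0, -2.9]
gripper_width: 11.6
gripper_force: 55.0
```

Request:
move_arm --plan '[{"tx": 0.15, "ty": 0, "tz": 0.03, "wx": 0, "wy": -0.0486, "wz": 0}, {"tx": 0.15, "ty": 0, "tz": 0.03, "wx": 0, "wy": -0.0486, "wz": 0}, {"tx": 0.15, "ty": 0, "tz": 0.03, "wx": 0, "wy": -0.0486, "wz": 0}, {"tx": 0.15, "ty": 0, "tz": 0.03, "wx": 0, "wy": -0.0486, "wz": 0}, {"tx": 0.15, "ty": 0, "tz": 0.03, "wx": 0, "wy": -0.0486, "wz": 0}, {"tx": 0.15, "ty": 0, "tz": 0.03, "wx": 0, "wy": -0.0486, "wz": 0}, {"tx": 0.15, "ty": 0, "tz": 0.03, "wx": 0, "wy": -0.0486, "wz": 0}, {"tx": 0.15, "ty": 0, "tz": 0.03, "wx": 0, "wy": -0.0486, "wz": 0}, {"tx": 0.15, "ty": 0, "tz": 0.03, "wx": 0, "wy": -0.0486, "wz": 0}, {"tx": 0.15, "ty": 0, "tz": 0.03, "wx": 0, "wy": -0.0486, "wz": 0}]'

```text
time_s: 6.75
ee_pos: [446.6, -137.8, 174.3]
ee_rot: [179.9, 50.1, 90.0]
force: [-1.1, -0.2, -2.4]
gripper_width: 11.5
gripper_force: 55.0
```

Request:
move_arm --plan '[{"tx": 0, "ty": 0, "tz": 0, "wx": 0, "wy": 0, "wz": 0}, {"tx": 0, "ty": 0, "tz": 0, "wx": 0, "wy": 0, "wz": 0}, {"tx": 0, "ty": 0, "tz": 0, "wx": 0, "wy": 0, "wz": 0}, {"tx": 0, "ty": 0, "tz": 0, "wx": 0, "wy": 0, "wz": 0}, {"tx": 0, "ty": 0, "tz": 0, "wx": 0, "wy": 0, "wz": 0}, {"tx": 0, "ty": 0, "tz": 0, "wx": 0, "wy": 0, "wz": 0}, {"tx": 0, "ty": 0, "tz": 0, "wx": 0, "wy": 0, "wz": 0}, {"tx": 0, "ty": 0, "tz": 0, "wx": 0, "wy": 0, "wz": 0}]'

```text
time_s: 7.42
ee_pos: [446.3, -138.2, 175.0]
ee_rot: [179.9, 50.1, 90.0]
force: [0.6, -0.7, -3.0]
gripper_width: 11.7
gripper_force: 55.0
```

```bash
python3 - <<'E'
from go import *
f=grab_frame("scene");save(f,"s3");print(env.state()["qpos"].round())
E
```

```text
[ 14.  18. 117. -52.  71.  43.]
```

View pics/s3.png

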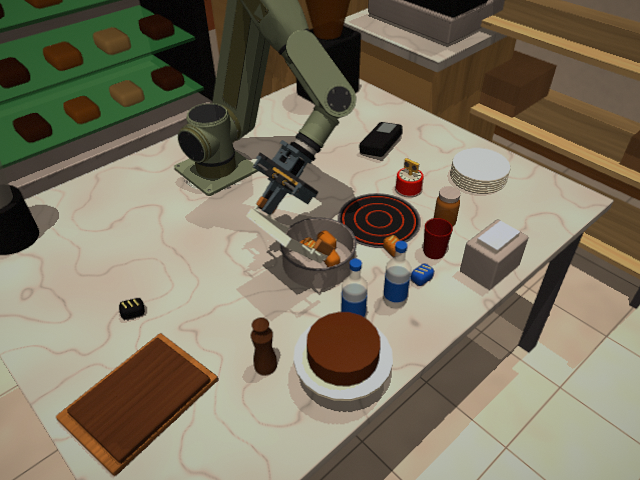

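```bash
python3 - <<'E'
from go import *
s=step([447,-190,205],down(90),12); s=step([399,-357,150],down(92.8),12,s); s=step([399,-357,28],down(92.8),12,s)
E
```

```text
12 rows t [-0.51  0.01 -0.03] w [0.0001 0.0729 0.0001]
12 rows t [-1.38 -0.43  0.46] w [ 0.      0.     -0.0041]
12 rows t [-0.    0.    1.02] w [-0. -0. -0.]
```

Request:
move_arm --plan '[{"tx": -0.51, "ty": 0, "tz": -0.03, "wx": 0, "wy": 0.0729, "wz": 0}, {"tx": -0.51, "ty": 0, "tz": -0.03, "wx": 0, "wy": 0.0729, "wz": 0}, {"tx": -0.51, "ty": 0, "tz": -0.03, "wx": 0, "wy": 0.0729, "wz": 0}, {"tx": -0.51, "ty": 0, "tz": -0.03, "wx": 0, "wy": 0.0729, "wz": 0}, {"tx": -0.51, "ty": 0, "tz": -0.03, "wx": 0, "wy": 0.0729, "wz": 0}, {"tx": -0.51, "ty": 0, "tz": -0.03, "wx": 0, "wy": 0.0729, "wz": 0}, {"tx": -0.51, "ty": 0, "tz": -0.03, "wx": 0, "wy": 0.0729, "wz": 0}, {"tx": -0.51, "ty": 0, "tz": -0.03, "wx": 0, "wy": 0.0729, "wz": 0}, {"tx": -0.51, "ty": 0, "tz": -0.03, "wx": 0, "wy": 0.0729, "wz": 0}, {"tx": -0.51, "ty": 0, "tz": -0.03, "wx": 0, "wy": 0.0729, "wz": 0}, {"tx": -0.51, "ty": 0, "tz": -0.03, "wx": 0, "wy": 0.0729, "wz": 0}, {"tx": -0.51, "ty": 0, "tz": -0.03, "wx": 0, "wy": 0.0729, "wz": 0}]'

```text
time_s: 8.47
ee_pos: [445.6, -189.6, 205.6]
ee_rot: [-180.0, -0.2, 90.1]
force: [-0.8, -0.3, -2.1]
gripper_width: 11.7
gripper_force: 55.0
```

Request:
move_arm --plan '[{"tx": -1.38, "ty": -0.43, "tz": 0.46, "wx": 0, "wy": 0, "wz": -0.004}, {"tx": -1.38, "ty": -0.43, "tz": 0.46, "wx": 0, "wy": 0, "wz": -0.004}, {"tx": -1.38, "ty": -0.43, "tz": 0.46, "wx": 0, "wy": 0, "wz": -0.004}, {"tx": -1.38, "ty": -0.43, "tz": 0.46, "wx": 0, "wy": 0, "wz": -0.004}, {"tx": -1.38, "ty": -0.43, "tz": 0.46, "wx": 0, "wy": 0, "wz": -0.004}, {"tx": -1.38, "ty": -0.43, "tz": 0.46, "wx": 0, "wy": 0, "wz": -0.004}, {"tx": -1.38, "ty": -0.43, "tz": 0.46, "wx": 0, "wy": 0, "wz": -0.004}, {"tx": -1.38, "ty": -0.43, "tz": 0.46, "wx": 0, "wy": 0, "wz": -0.004}, {"tx": -1.38, "ty": -0.43, "tz": 0.46, "wx": 0, "wy": 0, "wz": -0.004}, {"tx": -1.38, "ty": -0.43, "tz": 0.46, "wx": 0, "wy": 0, "wz": -0.004}, {"tx": -1.38, "ty": -0.43, "tz": 0.46, "wx": 0, "wy": 0, "wz": -0.004}, {"tx": -1.38, "ty": -0.43, "tz": 0.46, "wx": 0, "wy": 0, "wz": -0.004}]'

```text
time_s: 9.47
ee_pos: [397.5, -356.5, 149.4]
ee_rot: [-179.9, -0.0, 92.9]
force: [-0.4, -0.7, -2.4]
gripper_width: 11.8
gripper_force: 55.0
```

```bash
python3 - <<'E'
from go import *
f=grab_frame("top");save(f,"t2")
print(env.state()["ee_pos"],env.state()["ee_rot"],env.state()["force"])
E
```

```text
[ 396.80830952 -358.78392856  148.49125584] [-1.79779522e+02  7.48942112e-02  9.28222594e+01] [-0.01757453 -2.76064843 -2.10542411]
```

View pics/t2.png

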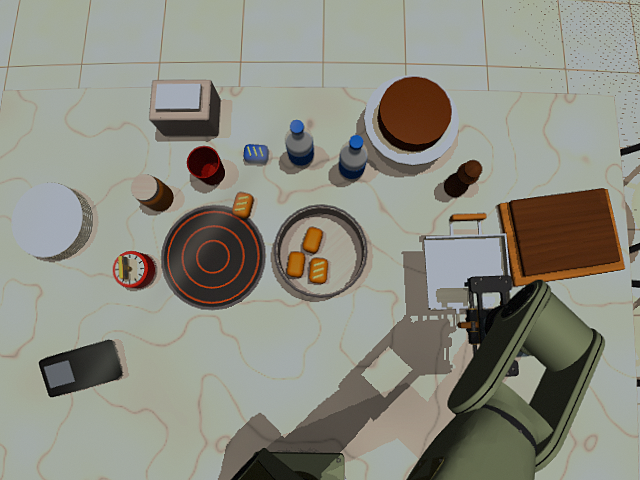

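The three rolls lie in the basket (px 313,239; 296,264; 318,270) and the tray is empty. I'm setting it down where it came from.

Request:
move_arm --plan '[{"tx": 0, "ty": 0, "tz": 1.2, "wx": 0, "wy": 0, "wz": 0}, {"tx": 0, "ty": 0, "tz": 1.2, "wx": 0, "wy": 0, "wz": 0}, {"tx": 0, "ty": 0, "tz": 1.2, "wx": 0, "wy": 0, "wz": 0}, {"tx": 0, "ty": 0, "tz": 1.2, "wx": 0, "wy": 0, "wz": 0}, {"tx": 0, "ty": 0, "tz": 1.2, "wx": 0, "wy": 0, "wz": 0}, {"tx": 0, "ty": 0, "tz": 1.2, "wx": 0, "wy": 0, "wz": 0}, {"tx": 0, "ty": 0, "tz": 1.2, "wx": 0, "wy": 0, "wz": 0}, {"tx": 0, "ty": 0, "tz": 1.2, "wx": 0, "wy": 0, "wz": 0}, {"tx": 0, "ty": 0, "tz": 1.2, "wx": 0, "wy": 0, "wz": 0}, {"tx": 0, "ty": 0, "tz": 0.6, "wx": 0, "wy": 0, "wz": 0}, {"tx": 0, "ty": 0, "tz": 0.3, "wx": 0, "wy": 0, "wz": 0}, {"tx": 0, "ty": 0, "tz": 0, "wx": 0, "wy": 0, "wz": 0}]'

```text
time_s: 10.52
ee_pos: [398.3, -355.6, 32.4]
ee_rot: [-179.9, -0.0, 92.8]
force: [0.1, 0.0, -1.3]
gripper_width: 11.7
gripper_force: 55.0
```

Request:
move_arm --plan '[{"tx": 0, "ty": 0, "tz": 0, "wx": 0, "wy": 0, "wz": 0}, {"tx": 0, "ty": 0, "tz": 0, "wx": 0, "wy": 0, "wz": 0}, {"tx": 0, "ty": 0, "tz": 0, "wx": 0, "wy": 0, "wz": 0}]'

```text
time_s: 10.77
ee_pos: [399.0, -356.3, 33.5]
ee_rot: [179.9, 0.1, 92.8]
force: [-0.6, -1.0, -1.9]
gripper_width: 12.0
gripper_force: 55.0
```

Still carrying; the surface is about 6 mm lower.

Request:
move_arm --plan '[{"tx": 0, "ty": 0, "tz": 0.3, "wx": 0, "wy": 0, "wz": 0}, {"tx": 0, "ty": 0, "tz": 0.2, "wx": 0, "wy": 0, "wz": 0}, {"tx": 0, "ty": 0, "tz": 0.1, "wx": 0, "wy": 0, "wz": 0}, {"tx": 0, "ty": 0, "tz": 0, "wx": 0, "wy": 0, "wz": 0}, {"tx": 0, "ty": 0, "tz": 0, "wx": 0, "wy": 0, "wz": 0}]'

```text
time_s: 11.18
ee_pos: [398.7, -356.0, 27.2]
ee_rot: [180.0, 0.0, 92.8]
force: [-1.9, 1.3, 2.6]
gripper_width: 11.8
gripper_force: 55.0
```

Request:
move_arm --plan '[{"tx": 0, "ty": 0, "tz": 0, "wx": 0, "wy": 0, "wz": 0}, {"tx": 0, "ty": 0, "tz": 0, "wx": 0, "wy": 0, "wz": 0}, {"tx": 0, "ty": 0, "tz": 0, "wx": 0, "wy": 0, "wz": 0}]' --gripper 2.8

```text
time_s: 11.43
ee_pos: [399.0, -356.2, 26.9]
ee_rot: [180.0, 0.0, 92.8]
force: [0.9, 0.0, -0.2]
gripper_width: 27.3
gripper_force: 0.0
```

Request:
move_arm --plan '[{"tx": 0, "ty": 0, "tz": -1.5, "wx": 0, "wy": 0, "wz": 0}, {"tx": 0, "ty": 0, "tz": -2, "wx": 0, "wy": 0, "wz": 0}, {"tx": 0, "ty": 0, "tz": -2.5, "wx": 0, "wy": 0, "wz": 0}, {"tx": 0, "ty": 0, "tz": -2.5, "wx": 0, "wy": 0, "wz": 0}, {"tx": 0, "ty": 0, "tz": -2.5, "wx": 0, "wy": 0, "wz": 0}, {"tx": 0, "ty": 0, "tz": -2.5, "wx": 0, "wy": 0, "wz": 0}, {"tx": 0, "ty": 0, "tz": -1.5, "wx": 0, "wy": 0, "wz": 0}]'

```text
time_s: 12.02
ee_pos: [399.6, -356.8, 179.6]
ee_rot: [179.8, 0.2, 92.8]
force: [-0.1, -0.1, -0.0]
gripper_width: 27.9
gripper_force: 0.0
```

```bash
python3 - <<'E'
from go import *
from meas import *
f=grab_frame("top");save(f,"t3")
for c,a,m in blobs(orange(f)):
    if 60<a<400 : print(c.round(),a,ang(f,m,30))
psi=0
# loose roll: closing along short axis. long axis -14.5deg => tool x = long axis
s=step([665,141,180],down(-14.5+0),24); s=step([665,141,180],down(165.5),24)
E
```

```text
[242. 204.] 275 [664.6 141.2  37.7  53.3  76.7]
[215. 257.] 339 [540.8 203.5 144.8 144.9   8.1]
[453. 226.] 121 [ 618.6 -352.1    9.4   68.4    0.8]
[312. 239.] 326 [584.5 -24.7  34.3  52.9  72.6]
[213. 256.] 177 [540.8 203.6  76.6  75.9  46.8]
[295. 263.] 337 [527.2  12.6  34.4  54.2  83.8]
[318. 270.] 309 [513.  -39.7  38.4  53.7  84.7]
[466. 322.] 79 [ 399.  -375.8   10.4   42.2    4.9]
24 rows t [ 2.56 -0.97 -0.  ] w [ 0.0004 -0.0001  0.078 ]
24 rows t [1.04 2.29 0.01] w [ 0.0001  0.0004 -0.0528]
```

```bash
python3 - <<'E'
from go import *
s=step([666,142,110],down(76.2),22); s=step([666,142,7],down(76.2),6,s);s=step([666,142,170],down(76.2),8,s);s=step([555,-92,170],down(90),12,s);s=step([555,-92,36],down(90),8,s)
E
```

```text
22 rows t [2.38 1.   0.32] w [0.0003 0.0002 0.0132]
6 rows t [ 0.   -0.    1.72] w [ 0.  0. -0.]
8 rows t [-0.    0.   -2.04] w [ 0.  0. -0.]
12 rows t [-2.06 -0.67 -0.  ] w [ 0.      0.     -0.0201]
8 rows t [-0.   -0.    1.68] w [0. 0. 0.]
```

Request:
move_arm --plan '[{"tx": 2.38, "ty": 1.0, "tz": 0.32, "wx": 0, "wy": 0, "wz": 0.0132}, {"tx": 2.38, "ty": 1.0, "tz": 0.32, "wx": 0, "wy": 0, "wz": 0.0132}, {"tx": 2.38, "ty": 1.0, "tz": 0.32, "wx": 0, "wy": 0, "wz": 0.0132}, {"tx": 2.38, "ty": 1.0, "tz": 0.32, "wx": 0, "wy": 0, "wz": 0.0132}, {"tx": 2.38, "ty": 1.0, "tz": 0.32, "wx": 0, "wy": 0, "wz": 0.0132}, {"tx": 2.38, "ty": 1.0, "tz": 0.32, "wx": 0, "wy": 0, "wz": 0.0132}, {"tx": 2.38, "ty": 1.0, "tz": 0.32, "wx": 0, "wy": 0, "wz": 0.0132}, {"tx": 2.38, "ty": 1.0, "tz": 0.32, "wx": 0, "wy": 0, "wz": 0.0132}, {"tx": 2.38, "ty": 1.0, "tz": 0.32, "wx": 0, "wy": 0, "wz": 0.0132}, {"tx": 2.38, "ty": 1.0, "tz": 0.32, "wx": 0, "wy": 0, "wz": 0.0132}, {"tx": 2.38, "ty": 1.0, "tz": 0.32, "wx": 0, "wy": 0, "wz": 0.0132}]' --gripper 9.1 --force 15

```text
time_s: 12.98
ee_pos: [513.1, -95.0, 140.7]
ee_rot: [-180.0, -0.0, 84.5]
force: [1.5, -1.0, -0.6]
gripper_width: 90.9
gripper_force: 0.0
```

Request:
move_arm --plan '[{"tx": 2.38, "ty": 1.0, "tz": 0.32, "wx": 0, "wy": 0, "wz": 0.0132}, {"tx": 2.38, "ty": 1.0, "tz": 0.32, "wx": 0, "wy": 0, "wz": 0.0132}, {"tx": 2.38, "ty": 1.0, "tz": 0.32, "wx": 0, "wy": 0, "wz": 0.0132}, {"tx": 2.38, "ty": 1.0, "tz": 0.32, "wx": 0, "wy": 0, "wz": 0.0132}, {"tx": 2.38, "ty": 1.0, "tz": 0.32, "wx": 0, "wy": 0, "wz": 0.0132}, {"tx": 2.38, "ty": 1.0, "tz": 0.32, "wx": 0, "wy": 0, "wz": 0.0132}, {"tx": 2.38, "ty": 1.0, "tz": 0.32, "wx": 0, "wy": 0, "wz": 0.0132}, {"tx": 2.38, "ty": 1.0, "tz": 0.32, "wx": 0, "wy": 0, "wz": 0.0132}, {"tx": 2.38, "ty": 1.0, "tz": 0.32, "wx": 0, "wy": 0, "wz": 0.0132}, {"tx": 2.38, "ty": 1.0, "tz": 0.32, "wx": 0, "wy": 0, "wz": 0.0132}, {"tx": 2.38, "ty": 1.0, "tz": 0.32, "wx": 0, "wy": 0, "wz": 0.0132}, {"tx": 0, "ty": 0, "tz": 0, "wx": 0, "wy": 0, "wz": 0}]'

```text
time_s: 13.98
ee_pos: [665.4, 148.1, 104.3]
ee_rot: [180.0, -0.1, 76.3]
force: [-0.6, 1.1, 0.5]
gripper_width: 91.0
gripper_force: 0.0
```

```bash
python3 - <<'E'
from go import *
a=grab_frame("scene");save(a,"s4")
print(env.state()["ee_pos"],env.state()["ee_rot"])
E
```

```text
[663.92779393 145.98397675 104.49398988] [-1.79927568e+02  2.47603772e-02  7.63324884e+01]
```

View pics/s4.png

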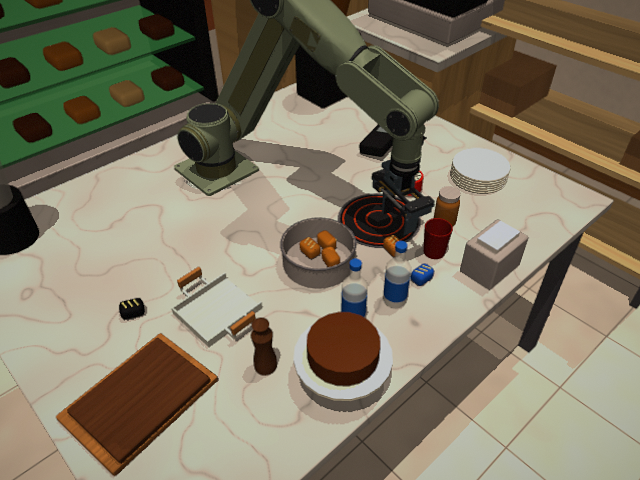

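Request:
move_arm --plan '[{"tx": -0.34, "ty": 0.25, "tz": 1.0, "wx": 0, "wy": 0, "wz": 0}, {"tx": 0, "ty": 0, "tz": 1.5, "wx": 0, "wy": 0, "wz": 0}, {"tx": 0, "ty": 0, "tz": 1.5, "wx": 0, "wy": 0, "wz": 0}, {"tx": 0, "ty": 0, "tz": 1.5, "wx": 0, "wy": 0, "wz": 0}, {"tx": 0, "ty": 0, "tz": 1.5, "wx": 0, "wy": 0, "wz": 0}, {"tx": 0, "ty": 0, "tz": 1.5, "wx": 0, "wy": 0, "wz": 0}, {"tx": 0, "ty": 0, "tz": 1.0, "wx": 0, "wy": 0, "wz": 0}, {"tx": 0, "ty": 0, "tz": 0, "wx": 0, "wy": 0, "wz": 0}, {"tx": 0, "ty": 0, "tz": 0, "wx": 0, "wy": 0, "wz": 0}]'

```text
time_s: 14.78
ee_pos: [664.6, 139.3, 10.8]
ee_rot: [-179.9, 0.0, 76.1]
force: [-0.4, 0.6, 0.2]
gripper_width: 91.2
gripper_force: 0.0
```

Request:
move_arm --plan '[{"tx": 0, "ty": 0, "tz": 0, "wx": 0, "wy": 0, "wz": 0}, {"tx": 0, "ty": 0, "tz": 0, "wx": 0, "wy": 0, "wz": 0}, {"tx": 0, "ty": 0, "tz": 0, "wx": 0, "wy": 0, "wz": 0}, {"tx": 0, "ty": 0, "tz": 0, "wx": 0, "wy": 0, "wz": 0}, {"tx": 0, "ty": 0, "tz": 0, "wx": 0, "wy": 0, "wz": 0}, {"tx": 0, "ty": 0, "tz": 0, "wx": 0, "wy": 0, "wz": 0}]' --gripper 0 --force 15

```text
time_s: 15.28
ee_pos: [665.3, 140.4, 11.8]
ee_rot: [180.0, -0.0, 76.2]
force: [-0.4, -0.2, 0.4]
gripper_width: 57.8
gripper_force: 15.0
```

Request:
move_arm --plan '[{"tx": 0, "ty": 0, "tz": -1.0, "wx": 0, "wy": 0, "wz": 0}, {"tx": 0, "ty": 0, "tz": -2.0, "wx": 0, "wy": 0, "wz": 0}, {"tx": 0, "ty": 0, "tz": -2.3, "wx": 0, "wy": 0, "wz": 0}, {"tx": 0, "ty": 0, "tz": -2.3, "wx": 0, "wy": 0, "wz": 0}, {"tx": 0, "ty": 0, "tz": -2.3, "wx": 0, "wy": 0, "wz": 0}, {"tx": 0, "ty": 0, "tz": -2.3, "wx": 0, "wy": 0, "wz": 0}, {"tx": 0, "ty": 0, "tz": -2.3, "wx": 0, "wy": 0, "wz": 0}, {"tx": 0, "ty": 0, "tz": -1.5, "wx": 0, "wy": 0, "wz": 0}]'

```text
time_s: 15.95
ee_pos: [665.9, 140.4, 174.9]
ee_rot: [179.8, -0.1, 76.2]
force: [-0.2, 0.4, 0.0]
gripper_width: 58.0
gripper_force: 15.0
```

```bash
python3 - <<'E'
from go import *
s=step([555,-92,160],down(90),12);s=step([555,-92,36],down(90),8,s)
a=grab_frame("scene");save(a,"s5")
E
```

```text
12 rows t [-2.05 -0.67  0.12] w [ 0.0003 -0.0001 -0.0201]
8 rows t [-0.   -0.    1.55] w [0. 0. 0.]
```

Request:
move_arm --plan '[{"tx": -2.05, "ty": -0.67, "tz": 0.12, "wx": 0, "wy": 0, "wz": -0.02}, {"tx": -2.05, "ty": -0.67, "tz": 0.12, "wx": 0, "wy": 0, "wz": -0.02}, {"tx": -2.05, "ty": -0.67, "tz": 0.12, "wx": 0, "wy": 0, "wz": -0.02}, {"tx": -2.05, "ty": -0.67, "tz": 0.12, "wx": 0, "wy": 0, "wz": -0.02}, {"tx": -2.05, "ty": -0.67, "tz": 0.12, "wx": 0, "wy": 0, "wz": -0.02}, {"tx": -2.05, "ty": -0.67, "tz": 0.12, "wx": 0, "wy": 0, "wz": -0.02}, {"tx": -2.05, "ty": -0.67, "tz": 0.12, "wx": 0, "wy": 0, "wz": -0.02}, {"tx": -2.05, "ty": -0.67, "tz": 0.12, "wx": 0, "wy": 0, "wz": -0.02}, {"tx": -2.05, "ty": -0.67, "tz": 0.12, "wx": 0, "wy": 0, "wz": -0.02}, {"tx": -2.05, "ty": -0.67, "tz": 0.12, "wx": 0, "wy": 0, "wz": -0.02}, {"tx": -2.05, "ty": -0.67, "tz": 0.12, "wx": 0, "wy": 0, "wz": -0.02}, {"tx": -2.05, "ty": -0.67, "tz": 0.12, "wx": 0, "wy": 0, "wz": -0.02}]'

```text
time_s: 17.0
ee_pos: [552.7, -93.4, 156.8]
ee_rot: [-180.0, 0.0, 90.0]
force: [-0.2, -0.2, -0.8]
gripper_width: 57.7
gripper_force: 15.0
```

Request:
move_arm --plan '[{"tx": 0, "ty": 0, "tz": 0, "wx": 0, "wy": 0, "wz": 0}, {"tx": 0, "ty": 0, "tz": 0, "wx": 0, "wy": 0, "wz": 0}, {"tx": 0, "ty": 0, "tz": 0, "wx": 0, "wy": 0, "wz": 0}]'

```text
time_s: 17.25
ee_pos: [553.7, -92.1, 157.0]
ee_rot: [180.0, -0.0, 89.9]
force: [-0.0, 1.0, 0.4]
gripper_width: 58.0
gripper_force: 15.0
```

```bash
python3 - <<'E'
from go import *
a=grab_frame("scene");save(a,"s6")
step([555,-92,36],down(90),8)
E
```

```text
8 rows t [-0.    0.01  1.51] w [ 0.     -0.     -0.0001]
```

View pics/s6.png

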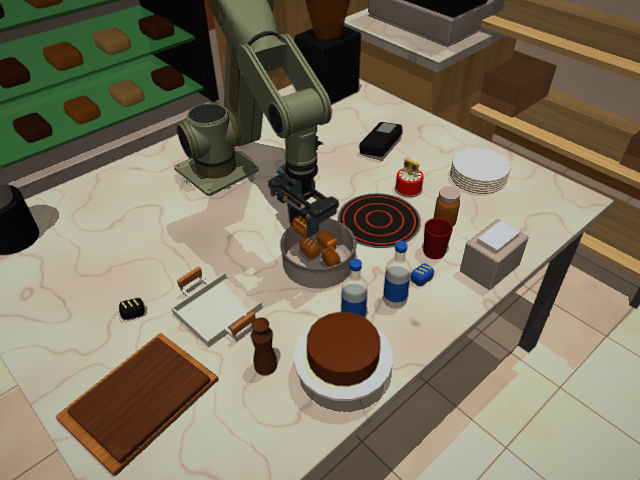

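Request:
move_arm --plan '[{"tx": 0, "ty": 0, "tz": 1.5, "wx": 0, "wy": 0, "wz": 0}, {"tx": 0, "ty": 0, "tz": 1.5, "wx": 0, "wy": 0, "wz": 0}, {"tx": 0, "ty": 0, "tz": 1.5, "wx": 0, "wy": 0, "wz": 0}, {"tx": 0, "ty": 0, "tz": 1.5, "wx": 0, "wy": 0, "wz": 0}, {"tx": 0, "ty": 0, "tz": 1.5, "wx": 0, "wy": 0, "wz": 0}, {"tx": 0, "ty": 0, "tz": 1.5, "wx": 0, "wy": 0, "wz": 0}, {"tx": 0, "ty": 0, "tz": 1.5, "wx": 0, "wy": 0, "wz": 0}, {"tx": 0, "ty": 0, "tz": 1.2, "wx": 0, "wy": 0, "wz": 0}, {"tx": 0, "ty": 0, "tz": 0.8, "wx": 0, "wy": 0, "wz": 0}, {"tx": 0, "ty": 0, "tz": 0, "wx": 0, "wy": 0, "wz": 0}, {"tx": 0, "ty": 0, "tz": 0, "wx": 0, "wy": 0, "wz": 0}]'

```text
time_s: 18.22
ee_pos: [553.8, -92.0, 31.9]
ee_rot: [-180.0, -0.0, 90.0]
force: [0.4, 0.0, -0.6]
gripper_width: 58.0
gripper_force: 15.0
```

Request:
move_arm --plan '[{"tx": 0, "ty": 0, "tz": 0, "wx": 0, "wy": 0, "wz": 0}, {"tx": 0, "ty": 0, "tz": 0, "wx": 0, "wy": 0, "wz": 0}, {"tx": 0, "ty": 0, "tz": 0, "wx": 0, "wy": 0, "wz": 0}, {"tx": 0, "ty": 0, "tz": 0, "wx": 0, "wy": 0, "wz": 0}]' --gripper 6.6

```text
time_s: 18.55
ee_pos: [554.0, -92.7, 32.7]
ee_rot: [179.9, 0.0, 89.9]
force: [-0.6, -0.3, -0.0]
gripper_width: 66.1
gripper_force: 0.0
```

Request:
move_arm --plan '[{"tx": 0, "ty": 0, "tz": -1.0, "wx": 0, "wy": 0, "wz": 0}, {"tx": 0, "ty": 0, "tz": -2.0, "wx": 0, "wy": 0, "wz": 0}, {"tx": 0, "ty": 0, "tz": -3, "wx": 0, "wy": 0, "wz": 0}, {"tx": 0, "ty": 0, "tz": -3, "wx": 0, "wy": 0, "wz": 0}, {"tx": 0, "ty": 0, "tz": -3, "wx": 0, "wy": 0, "wz": 0}, {"tx": 0, "ty": 0, "tz": -2, "wx": 0, "wy": 0, "wz": 0}]'

```text
time_s: 19.05
ee_pos: [554.6, -92.8, 176.2]
ee_rot: [179.7, 0.1, 89.9]
force: [0.8, 0.2, 0.3]
gripper_width: 65.6
gripper_force: 0.0
```

Request:
move_arm --plan '[{"tx": -1, "ty": -2, "tz": -1, "wx": 0, "wy": 0, "wz": 0}, {"tx": -2, "ty": -3, "tz": 0, "wx": 0, "wy": 0, "wz": 0}, {"tx": -2, "ty": -3.5, "tz": 0, "wx": 0, "wy": 0, "wz": 0}, {"tx": -2, "ty": -3.5, "tz": 0, "wx": 0, "wy": 0, "wz": 0}, {"tx": -2, "ty": -3.5, "tz": 0, "wx": 0, "wy": 0, "wz": 0}, {"tx": -2, "ty": -2, "tz": 0, "wx": 0, "wy": 0, "wz": 0}, {"tx": 0, "ty": 0, "tz": 0, "wx": 0, "wy": 0, "wz": 0}]'

```text
time_s: 19.63
ee_pos: [374.7, -204.3, 183.0]
ee_rot: [-180.0, 0.1, 89.7]
force: [0.2, 0.2, 0.3]
gripper_width: 66.0
gripper_force: 0.0
```

```bash
python3 - <<'E'
from go import *
f=grab_frame("top");np.save("top4.npy",f,allow_pickle=True);save(f,"t4");print(env.state()["ee_pos"])
E
```

```text
[ 376.97328928 -203.47792692  183.12911913]
```

View pics/t4.png

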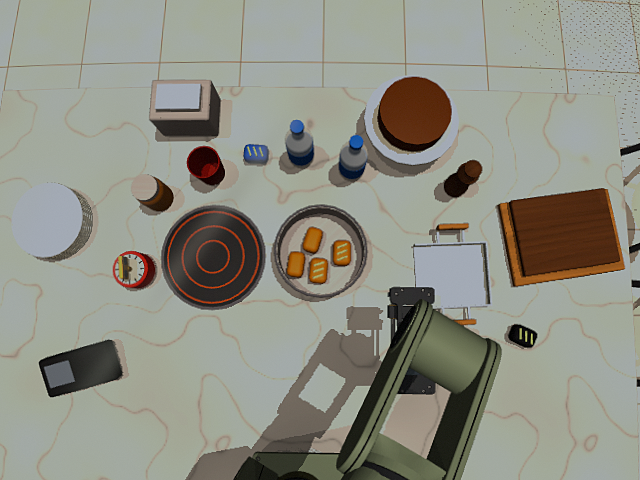

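```bash
cat > bk.py <<'E'
from go import *
def rect(f,c,z=75,s=0.5,h=150):
    xs=np.arange(c[0]+h,c[0]-h,-s);ys=np.arange(c[1]+h,c[1]-h,-s); Y,X=np.meshgrid(ys,xs)
    p=proj(f,np.c_[X.ravel(),Y.ravel(),np.full(X.size,float(z))]).astype(np.float32).reshape(*X.shape,2)
    return cv2.remap(f["color"],p[...,0],p[...,1],cv2.INTER_CUBIC)
def fit(f,c):
    "matched ring: centre maximising contrast of radial derivative at the outer (r~98) and inner (r~94) rim edge"
    g=cv2.GaussianBlur(cv2.cvtColor(rect(f,c),cv2.COLOR_RGB2GRAY),(0,0),1.5).astype(float)
    gy,gx=np.gradient(g); out=[]
    h=300; th=np.radians(np.arange(0,360,3))
    for r in (98.3,94.4):
        best=(-1,)
        for dx in np.arange(-12,12.1,1):
            for dy in np.arange(-12,12.1,1):
                u=(h-2*(dy+r*np.sin(th))).astype(int); v=(h-2*(dx+r*np.cos(th))).astype(int)
                e=np.mean(np.minimum(np.abs(gx[v,u]*-np.sin(th)+gy[v,u]*-np.cos(th)),15))
                if e>best[0]: best=(round(e,2),c[0]+dx,c[1]+dy)
        out.append(best)
    return out
E
python3 - <<'E'
from bk import *
t=np.load("top0.npy",allow_pickle=True).item();s=np.load("scene0.npy",allow_pickle=True).item()
t4=np.load("top4.npy",allow_pickle=True).item()
for f in(t,t4,s): print(fit(f,(555,-43)))
a=rect(t4,(555,-43));b=rect(s,(555,-43))
for i in(a,b):
    cv2.circle(i,(300,300),200,(0,255,0),1);cv2.circle(i,(300,300),192,(255,0,0),1)
cv2.imwrite("pics/b2.png",np.hstack([cv2.resize(a,(400,400)),cv2.resize(b,(400,400))])[:,:,::-1])
s=step([486.9,-111,150],down(135),12);step([486.9,-111,46],down(135),7,s)
E
```

```text
[(np.float64(8.12), np.float64(556.0), np.float64(-49.0)), (np.float64(7.5), np.float64(553.0), np.float64(-44.0))]
[(np.float64(8.61), np.float64(552.0), np.float64(-49.0)), (np.float64(8.26), np.float64(553.0), np.float64(-44.0))]
[(np.float64(5.9), np.float64(550.0), np.float64(-47.0)), (np.float64(5.01), np.float64(556.0), np.float64(-47.0))]
12 rows t [0.41 1.16 0.28] w [ 0.0001  0.0001 -0.0659]
7 rows t [ 0.   -0.    1.49] w [0. 0. 0.]
```

View pics/b2.png

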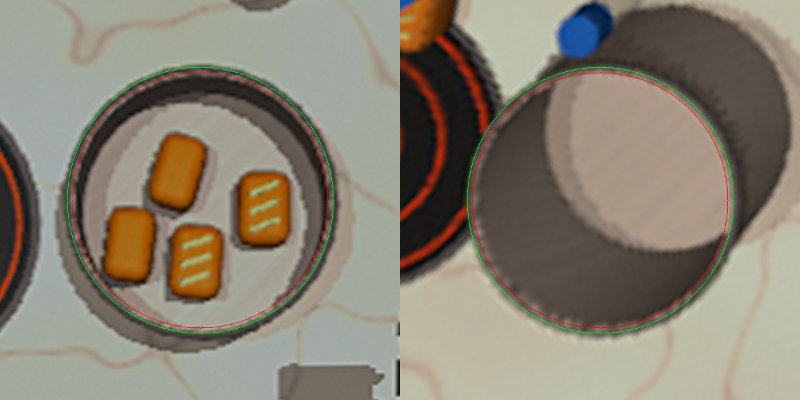

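Request:
move_arm --plan '[{"tx": 0.41, "ty": 1.14, "tz": 0.28, "wx": 0, "wy": 0, "wz": -0.0658}, {"tx": 0.41, "ty": 1.14, "tz": 0.28, "wx": 0, "wy": 0, "wz": -0.0658}, {"tx": 0.41, "ty": 1.14, "tz": 0.28, "wx": 0, "wy": 0, "wz": -0.0658}, {"tx": 0.41, "ty": 1.14, "tz": 0.28, "wx": 0, "wy": 0, "wz": -0.0658}, {"tx": 0.41, "ty": 1.14, "tz": 0.28, "wx": 0, "wy": 0, "wz": -0.0658}, {"tx": 0.41, "ty": 1.14, "tz": 0.28, "wx": 0, "wy": 0, "wz": -0.0658}, {"tx": 0.41, "ty": 1.14, "tz": 0.28, "wx": 0, "wy": 0, "wz": -0.0658}, {"tx": 0.41, "ty": 1.14, "tz": 0.28, "wx": 0, "wy": 0, "wz": -0.0658}, {"tx": 0.41, "ty": 1.14, "tz": 0.28, "wx": 0, "wy": 0, "wz": -0.0658}, {"tx": 0.41, "ty": 1.14, "tz": 0.28, "wx": 0, "wy": 0, "wz": -0.0658}, {"tx": 0.41, "ty": 1.14, "tz": 0.28, "wx": 0, "wy": 0, "wz": -0.0658}, {"tx": 0.41, "ty": 1.14, "tz": 0.28, "wx": 0, "wy": 0, "wz": -0.0658}]' --gripper 3.2

```text
time_s: 20.68
ee_pos: [487.9, -109.0, 148.7]
ee_rot: [179.9, 0.0, 135.4]
force: [0.4, -1.1, -0.1]
gripper_width: 32.3
gripper_force: 0.0
```

Request:
move_arm --plan '[{"tx": 0, "ty": 0, "tz": 0, "wx": 0, "wy": 0, "wz": 0}, {"tx": 0, "ty": 0, "tz": 0, "wx": 0, "wy": 0, "wz": 0}, {"tx": 0, "ty": 0, "tz": 0, "wx": 0, "wy": 0, "wz": 0}]'

```text
time_s: 20.93
ee_pos: [486.5, -110.3, 148.7]
ee_rot: [-180.0, 0.0, 135.2]
force: [1.0, -0.2, -0.3]
gripper_width: 31.8
gripper_force: 0.0
```

```bash
python3 - <<'E'
from bk import *
f=grab_frame("scene");print(fit(f,(554,-44)))
step([486,-112,46],down(135),8)
E
```

```text
[(np.float64(4.87), np.float64(550.0), np.float64(-44.0)), (np.float64(4.11), np.float64(546.0), np.float64(-40.0))]
8 rows t [-0.01 -0.02  1.28] w [0.     0.0001 0.0003]
```

Request:
move_arm --plan '[{"tx": 0, "ty": -0.1, "tz": 1.3, "wx": 0, "wy": 0, "wz": 0}, {"tx": 0, "ty": 0, "tz": 1.3, "wx": 0, "wy": 0, "wz": 0}, {"tx": 0, "ty": 0, "tz": 1.3, "wx": 0, "wy": 0, "wz": 0}, {"tx": 0, "ty": 0, "tz": 1.3, "wx": 0, "wy": 0, "wz": 0}, {"tx": 0, "ty": 0, "tz": 1.3, "wx": 0, "wy": 0, "wz": 0}, {"tx": 0, "ty": 0, "tz": 1.3, "wx": 0, "wy": 0, "wz": 0}, {"tx": 0, "ty": 0, "tz": 1.3, "wx": 0, "wy": 0, "wz": 0}, {"tx": 0, "ty": 0, "tz": 1.0, "wx": 0, "wy": 0, "wz": 0}, {"tx": 0, "ty": 0, "tz": 0, "wx": 0, "wy": 0, "wz": 0}, {"tx": 0, "ty": 0, "tz": 0, "wx": 0, "wy": 0, "wz": 0}]'

```text
time_s: 21.82
ee_pos: [485.4, -111.5, 47.3]
ee_rot: [-180.0, -0.0, 135.1]
force: [0.4, -0.3, -0.0]
gripper_width: 32.1
gripper_force: 0.0
```

Request:
move_arm --plan '[{"tx": 0, "ty": 0, "tz": 0, "wx": 0, "wy": 0, "wz": 0}, {"tx": 0, "ty": 0, "tz": 0, "wx": 0, "wy": 0, "wz": 0}, {"tx": 0, "ty": 0, "tz": 0, "wx": 0, "wy": 0, "wz": 0}, {"tx": 0, "ty": 0, "tz": 0, "wx": 0, "wy": 0, "wz": 0}, {"tx": 0, "ty": 0, "tz": 0, "wx": 0, "wy": 0, "wz": 0}, {"tx": 0, "ty": 0, "tz": 0, "wx": 0, "wy": 0, "wz": 0}]' --gripper 0 --force 40

```text
time_s: 22.32
ee_pos: [485.8, -111.5, 47.9]
ee_rot: [180.0, 0.1, 135.2]
force: [-0.1, -1.2, 3.2]
gripper_width: 3.9
gripper_force: 40.0
```

```bash
python3 - <<'E'
from go import *
s=env.state();print(s["ee_pos"],s["ee_rot"],s["force"],s["gripper_width"])
p=s["ee_pos"]; step([p[0]-10,p[1]+255,p[2]],R.from_euler("xyz",s["ee_rot"],degrees=True),24)
E
```

```text
[ 485.8493986  -111.46726916   47.89856558] [1.79994453e+02 6.80768022e-02 1.35229528e+02] [-0.13553353 -1.17387339  3.16973496] 3.931140247060267
24 rows t [ 0.78  0.72 -0.  ] w [0. 0. 0.]
```

Request:
move_arm --plan '[{"tx": 0.3, "ty": 0.28, "tz": 0, "wx": 0, "wy": 0, "wz": 0}, {"tx": 0.5, "ty": 0.47, "tz": 0, "wx": 0, "wy": 0, "wz": 0}, {"tx": 0.7, "ty": 0.66, "tz": 0, "wx": 0, "wy": 0, "wz": 0}, {"tx": 0.85, "ty": 0.8, "tz": 0, "wx": 0, "wy": 0, "wz": 0}, {"tx": 0.85, "ty": 0.8, "tz": 0, "wx": 0, "wy": 0, "wz": 0}, {"tx": 0.85, "ty": 0.8, "tz": 0, "wx": 0, "wy": 0, "wz": 0}, {"tx": 0.85, "ty": 0.8, "tz": 0, "wx": 0, "wy": 0, "wz": 0}, {"tx": 0.85, "ty": 0.8, "tz": 0, "wx": 0, "wy": 0, "wz": 0}, {"tx": 0.85, "ty": 0.8, "tz": 0, "wx": 0, "wy": 0, "wz": 0}, {"tx": 0.85, "ty": 0.8, "tz": 0, "wx": 0, "wy": 0, "wz": 0}, {"tx": 0.85, "ty": 0.8, "tz": 0, "wx": 0, "wy": 0, "wz": 0}, {"tx": 0.85, "ty": 0.8, "tz": 0, "wx": 0, "wy": 0, "wz": 0}]'

```text
time_s: 23.32
ee_pos: [481.8, 14.2, 47.9]
ee_rot: [-180.0, 0.1, 135.2]
force: [1.1, -4.7, 3.6]
gripper_width: 3.9
gripper_force: 40.0
```

Request:
move_arm --plan '[{"tx": 0.85, "ty": 0.8, "tz": 0, "wx": 0, "wy": 0, "wz": 0}, {"tx": 0.85, "ty": 0.8, "tz": 0, "wx": 0, "wy": 0, "wz": 0}, {"tx": 0.85, "ty": 0.8, "tz": 0, "wx": 0, "wy": 0, "wz": 0}, {"tx": 0.85, "ty": 0.8, "tz": 0, "wx": 0, "wy": 0, "wz": 0}, {"tx": 0.85, "ty": 0.8, "tz": 0, "wx": 0, "wy": 0, "wz": 0}, {"tx": 0.85, "ty": 0.8, "tz": 0, "wx": 0, "wy": 0, "wz": 0}, {"tx": 0.85, "ty": 0.8, "tz": 0, "wx": 0, "wy": 0, "wz": 0}, {"tx": 0.85, "ty": 0.8, "tz": 0, "wx": 0, "wy": 0, "wz": 0}, {"tx": 0.85, "ty": 0.8, "tz": 0, "wx": 0, "wy": 0, "wz": 0}, {"tx": 0.8, "ty": 0.75, "tz": 0, "wx": 0, "wy": 0, "wz": 0}, {"tx": 0.6, "ty": 0.57, "tz": 0, "wx": 0, "wy": 0, "wz": 0}, {"tx": 0.4, "ty": 0.4, "tz": 0, "wx": 0, "wy": 0, "wz": 0}]'

```text
time_s: 24.32
ee_pos: [477.2, 144.2, 47.9]
ee_rot: [-180.0, 0.1, 135.2]
force: [-0.5, -6.3, 5.9]
gripper_width: 3.8
gripper_force: 40.0
```

Request:
move_arm --plan '[{"tx": 0, "ty": 0, "tz": 0, "wx": 0, "wy": 0, "wz": 0}, {"tx": 0, "ty": 0, "tz": 0, "wx": 0, "wy": 0, "wz": 0}, {"tx": 0, "ty": 0, "tz": 0, "wx": 0, "wy": 0, "wz": 0}]'

```text
time_s: 24.57
ee_pos: [477.4, 145.2, 47.9]
ee_rot: [179.9, -0.0, 135.2]
force: [-1.5, 2.5, 4.3]
gripper_width: 3.6
gripper_force: 40.0
```

Request:
move_arm --plan '[{"tx": 0, "ty": 0, "tz": 0, "wx": 0, "wy": 0, "wz": 0}, {"tx": 0, "ty": 0, "tz": 0, "wx": 0, "wy": 0, "wz": 0}, {"tx": 0, "ty": 0, "tz": 0, "wx": 0, "wy": 0, "wz": 0}, {"tx": 0, "ty": 0, "tz": 0, "wx": 0, "wy": 0, "wz": 0}]' --gripper 3

```text
time_s: 24.9
ee_pos: [476.9, 144.2, 47.1]
ee_rot: [-180.0, -0.0, 135.2]
force: [-0.3, 0.3, 0.9]
gripper_width: 27.7
gripper_force: 0.0
```

Request:
move_arm --plan '[{"tx": 0, "ty": 0, "tz": -1, "wx": 0, "wy": 0, "wz": 0}, {"tx": 0, "ty": 0, "tz": -2.5, "wx": 0, "wy": 0, "wz": 0}, {"tx": 0, "ty": 0, "tz": -3, "wx": 0, "wy": 0, "wz": 0}, {"tx": 0, "ty": 0, "tz": -3, "wx": 0, "wy": 0, "wz": 0}, {"tx": 0, "ty": 0, "tz": -2.5, "wx": 0, "wy": 0, "wz": 0}, {"tx": -2, "ty": -2, "tz": -1, "wx": 0, "wy": 0, "wz": 0}, {"tx": -2.5, "ty": -2.5, "tz": 0, "wx": 0, "wy": 0, "wz": 0}, {"tx": -2.5, "ty": -2.5, "tz": 0, "wx": 0, "wy": 0, "wz": 0}, {"tx": -2.5, "ty": -2.5, "tz": 0, "wx": 0, "wy": 0, "wz": 0}, {"tx": -2, "ty": -2, "tz": 0, "wx": 0, "wy": 0, "wz": 0}, {"tx": -2, "ty": -2, "tz": 0, "wx": 0, "wy": 0, "wz": 0}, {"tx": 0, "ty": 0, "tz": 0, "wx": 0, "wy": 0, "wz": 0}]'

```text
time_s: 25.9
ee_pos: [477.8, -50.7, 178.2]
ee_rot: [-179.9, 0.1, 134.9]
force: [-0.3, -0.9, 0.3]
gripper_width: 29.8
gripper_force: 0.0
```

```bash
python3 - <<'E'
from bk import *
from meas import *
f=grab_frame("top");g=grab_frame("scene")
print(env.state()["ee_pos"],fit(f,(544,211)),fit(g,(544,211)))
for c,a,m in blobs(orange(f)):
    if 60<a<500 : print(c.round(),a,ang(f,m,25))
save(f,"t5");save(g,"s5b")
a=f["color"][190:320,105:275];b=rect(f,(544,211))
cv2.circle(b,(300,300),200,(0,255,0),1)
b2=rect(f,(544,211),z=0);cv2.circle(b2,(300,300),250,(0,255,0),1);cv2.circle(b2,(300,300),200,(255,0,0),1)
k=cv2.resize(f["color"][240:300,100:160],(400,300),interpolation=cv2.INTER_CUBIC);k2=cv2.resize(g["color"][150:200,380:440],(400,300),interpolation=cv2.INTER_CUBIC)
cv2.imwrite("pics/m.png",np.hstack([np.vstack([cv2.resize(b,(400,300)),cv2.resize(b2,(400,300))]),np.vstack([k,k2])])[:,:,::-1])
E
```

```text
[477.67563339 -47.25971588 177.91003633] [(np.float64(8.03), np.float64(544.0), np.float64(215.0)), (np.float64(6.76), np.float64(543.0), np.float64(215.0))] [(np.float64(5.17), np.float64(541.0), np.float64(214.0)), (np.float64(3.89), np.float64(547.0), np.float64(212.0))]
[242. 264.] 236 [522.7 154.3 107.5 214.4  70.2]
[453. 226.] 118 [ 619.5 -353.5    9.5   68.7    0.8]
[199. 242.] 290 [574.6 238.4  33.1  52.7  74.4]
[229. 254.] 288 [547.  168.9  51.1  37.3   0.9]
[182. 267.] 315 [516.4 274.7  33.8  53.5  83.6]
[205. 272.] 304 [503.8 221.6  38.2  53.8  86.4]
[461. 322.] 128 [ 398.2 -364.7   10.    67.6    4.5]
```

View pics/m.png

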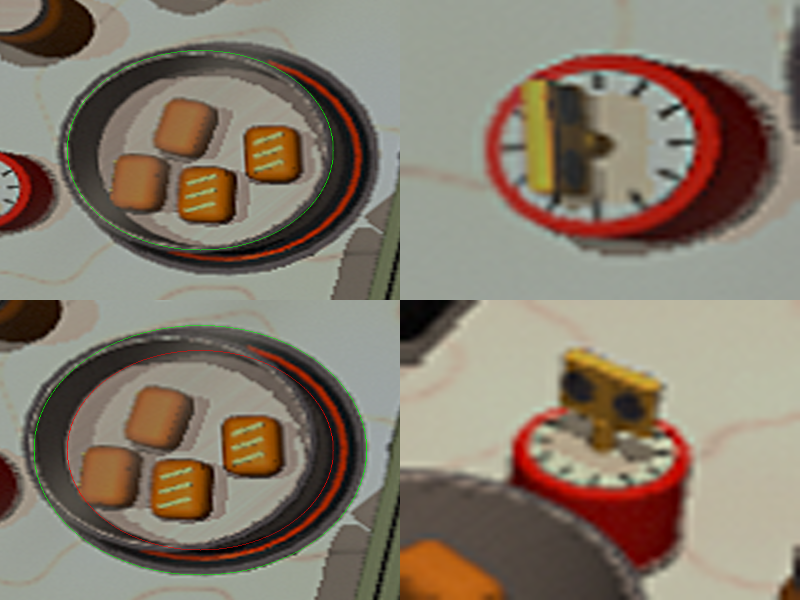

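Basket sits centred on the plate within about 2 mm, with all four rolls inside. The key blade lies nearly along world x. Next is the approach to the key.

```bash
python3 - <<'E'
from go import *
f=np.load("top4.npy",allow_pickle=True).item()
P=onz(f,[[100+136.5/6.667,240+82/5],[100+141/6.667,240+191/5]],108);print(P.round(1),P.mean(0))
th=np.degrees(np.arctan2(*(P[0]-P[1])[[1,0]]));print(th)
c=np.array([505.3,384.5]); s=step([*c,150],down(180+th),18);step([*c,76],down(180+th),6,s);print(env.state()["qpos"].round())
E
```

```text
[[528.9 387.5 108. ]
 [481.9 382.5 108. ]] [505.3959884  384.99479333 108.        ]
5.974111843001726
18 rows t [0.74 2.37 0.16] w [ 0.      0.     -0.0494]
6 rows t [ 0.   -0.    1.23] w [ 0.  0. -0.]
[ -7.  11. 105.   0.  64. -52.]
```

Request:
move_arm --plan '[{"tx": 0.74, "ty": 2.37, "tz": 0.16, "wx": 0, "wy": 0, "wz": -0.0494}, {"tx": 0.74, "ty": 2.37, "tz": 0.16, "wx": 0, "wy": 0, "wz": -0.0494}, {"tx": 0.74, "ty": 2.37, "tz": 0.16, "wx": 0, "wy": 0, "wz": -0.0494}, {"tx": 0.74, "ty": 2.37, "tz": 0.16, "wx": 0, "wy": 0, "wz": -0.0494}, {"tx": 0.74, "ty": 2.37, "tz": 0.16, "wx": 0, "wy": 0, "wz": -0.0494}, {"tx": 0.74, "ty": 2.37, "tz": 0.16, "wx": 0, "wy": 0, "wz": -0.0494}, {"tx": 0.74, "ty": 2.37, "tz": 0.16, "wx": 0, "wy": 0, "wz": -0.0494}, {"tx": 0.74, "ty": 2.37, "tz": 0.16, "wx": 0, "wy": 0, "wz": -0.0494}, {"tx": 0.74, "ty": 2.37, "tz": 0.16, "wx": 0, "wy": 0, "wz": -0.0494}]' --gripper 3

```text
time_s: 26.75
ee_pos: [539.0, 169.1, 163.1]
ee_rot: [180.0, -0.0, 160.9]
force: [-0.5, -0.5, -0.5]
gripper_width: 30.3
gripper_force: 0.0
```

Request:
move_arm --plan '[{"tx": 0.74, "ty": 2.37, "tz": 0.16, "wx": 0, "wy": 0, "wz": -0.0494}, {"tx": 0.74, "ty": 2.37, "tz": 0.16, "wx": 0, "wy": 0, "wz": -0.0494}, {"tx": 0.74, "ty": 2.37, "tz": 0.16, "wx": 0, "wy": 0, "wz": -0.0494}, {"tx": 0.74, "ty": 2.37, "tz": 0.16, "wx": 0, "wy": 0, "wz": -0.0494}, {"tx": 0.74, "ty": 2.37, "tz": 0.16, "wx": 0, "wy": 0, "wz": -0.0494}, {"tx": 0.74, "ty": 2.37, "tz": 0.16, "wx": 0, "wy": 0, "wz": -0.0494}, {"tx": 0.74, "ty": 2.37, "tz": 0.16, "wx": 0, "wy": 0, "wz": -0.0494}, {"tx": 0.74, "ty": 2.37, "tz": 0.16, "wx": 0, "wy": 0, "wz": -0.0494}, {"tx": 0.74, "ty": 2.37, "tz": 0.16, "wx": 0, "wy": 0, "wz": -0.0494}, {"tx": 0, "ty": 0, "tz": 0, "wx": 0, "wy": 0, "wz": 0}, {"tx": 0, "ty": 0, "tz": 0, "wx": 0, "wy": 0, "wz": 0}, {"tx": 0, "ty": 0, "tz": 0, "wx": 0, "wy": 0, "wz": 0}]'

```text
time_s: 27.75
ee_pos: [502.8, 385.4, 148.6]
ee_rot: [-180.0, -0.0, -173.8]
force: [-0.1, -0.2, -0.3]
gripper_width: 29.5
gripper_force: 0.0
```

```bash
python3 - <<'E'
from go import *
print(env.state()["ee_pos"],env.state()["ee_rot"]);step([505.3,384.7,76],down(186),6);print(env.state()["qpos"].round())
E
```

```text
[502.8078569  385.38110519 148.63917347] [-1.79965876e+02 -1.42121716e-02 -1.73807748e+02]
6 rows t [-0.04 -0.02  1.21] w [-0.0001 -0.      0.0006]
[ 36.  26.  87.  -0.  67. -60.]
```

Request:
move_arm --plan '[{"tx": -0.24, "ty": 0, "tz": 1.2, "wx": 0, "wy": 0, "wz": 0}, {"tx": 0, "ty": 0.05, "tz": 1.2, "wx": 0, "wy": 0, "wz": 0}, {"tx": 0, "ty": 0, "tz": 1.2, "wx": 0, "wy": 0, "wz": 0}, {"tx": 0, "ty": 0, "tz": 1.2, "wx": 0, "wy": 0, "wz": 0}, {"tx": 0, "ty": 0, "tz": 1.2, "wx": 0, "wy": 0, "wz": 0}, {"tx": 0, "ty": 0, "tz": 1.2, "wx": 0, "wy": 0, "wz": 0}, {"tx": 0, "ty": 0, "tz": 0, "wx": 0, "wy": 0, "wz": 0}, {"tx": 0, "ty": 0, "tz": 0, "wx": 0, "wy": 0, "wz": 0}]'

```text
time_s: 28.42
ee_pos: [505.8, 384.5, 75.6]
ee_rot: [-179.9, -0.1, -173.9]
force: [-0.6, 1.0, -0.2]
gripper_width: 30.2
gripper_force: 0.0
```

Request:
move_arm --plan '[{"tx": 0, "ty": 0, "tz": 0, "wx": 0, "wy": 0, "wz": 0}, {"tx": 0, "ty": 0, "tz": 0, "wx": 0, "wy": 0, "wz": 0}, {"tx": 0, "ty": 0, "tz": 0, "wx": 0, "wy": 0, "wz": 0}, {"tx": 0, "ty": 0, "tz": 0, "wx": 0, "wy": 0, "wz": 0}, {"tx": 0, "ty": 0, "tz": 0, "wx": 0, "wy": 0, "wz": 0}, {"tx": 0, "ty": 0, "tz": 0, "wx": 0, "wy": 0, "wz": 0}]' --gripper 0 --force 50

```text
time_s: 28.92
ee_pos: [506.3, 386.4, 77.4]
ee_rot: [179.9, 0.1, -173.9]
force: [0.4, 1.4, 3.1]
gripper_width: 9.9
gripper_force: 50.0
```

```bash
python3 - <<'E'
from go import *
s=env.state();print(s)
E
```

```text
{'time_s': 28.9167, 'qpos': array([ 3.63028973e+01,  2.98476558e+01,  9.18475399e+01,  2.15296418e-02,
        5.81865525e+01, -5.98254004e+01]), 'qvel': array([ 0.00811628, -0.10118953,  0.04811246, -0.02111594,  0.07657877,
       -0.00800087]), 'effort': array([ -0.82897978, -47.11099863, -18.88252079,  -0.39030575,
         0.35110812,  -0.10208154]), 'ee_pos': array([506.32038057, 386.37150136,  77.40404556]), 'ee_rot': array([ 1.79924727e+02,  9.30192073e-02, -1.73883094e+02]), 'force': array([0.38220648, 1.41716954, 3.14393749]), 'torque': array([ 0.32918237, -0.12737165, -0.13534379]), 'gripper_force': 49.99825358390808, 'gripper_width': 9.873817641695974}
```

Request:
move_arm --plan '[{"tx": 0, "ty": 0, "tz": 0, "wx": 0, "wy": 0, "wz": 0.1}, {"tx": 0, "ty": 0, "tz": 0, "wx": 0, "wy": 0, "wz": 0.1}, {"tx": 0, "ty": 0, "tz": 0, "wx": 0, "wy": 0, "wz": 0.1}, {"tx": 0, "ty": 0, "tz": 0, "wx": 0, "wy": 0, "wz": 0.1}, {"tx": 0, "ty": 0, "tz": 0, "wx": 0, "wy": 0, "wz": 0.1}, {"tx": 0, "ty": 0, "tz": 0, "wx": 0, "wy": 0, "wz": 0.1}, {"tx": 0, "ty": 0, "tz": 0, "wx": 0, "wy": 0, "wz": 0.1}, {"tx": 0, "ty": 0, "tz": 0, "wx": 0, "wy": 0, "wz": 0.1}, {"tx": 0, "ty": 0, "tz": 0, "wx": 0, "wy": 0, "wz": 0.1}, {"tx": 0, "ty": 0, "tz": 0, "wx": 0, "wy": 0, "wz": 0.1}, {"tx": 0, "ty": 0, "tz": 0, "wx": 0, "wy": 0, "wz": 0.1}, {"tx": 0, "ty": 0, "tz": 0, "wx": 0, "wy": 0, "wz": 0.1}]'

```text
time_s: 29.92
ee_pos: [506.8, 387.3, 77.4]
ee_rot: [179.8, -0.1, 117.1]
force: [1.5, 4.3, 1.0]
gripper_width: 9.8
gripper_force: 50.0
```

```bash
python3 - <<'E'
from go import *
s=env.state();print(s["qpos"].round(1),s["torque"],s["force"],s["ee_pos"],s["gripper_width"])
E
```

```text
[36.3 29.9 91.8  0.  58.1  9.2] [ 0.44086344 -0.19552568  0.16403427] [1.46244387 4.2618932  0.98015396] [506.84352654 387.31126706  77.42188115] 9.818234692561502
```

Request:
move_arm --plan '[{"tx": 0, "ty": 0, "tz": 0, "wx": 0, "wy": 0, "wz": 0.1}, {"tx": 0, "ty": 0, "tz": 0, "wx": 0, "wy": 0, "wz": 0.1}, {"tx": 0, "ty": 0, "tz": 0, "wx": 0, "wy": 0, "wz": 0.1}, {"tx": 0, "ty": 0, "tz": 0, "wx": 0, "wy": 0, "wz": 0.1}, {"tx": 0, "ty": 0, "tz": 0, "wx": 0, "wy": 0, "wz": 0.1}, {"tx": 0, "ty": 0, "tz": 0, "wx": 0, "wy": 0, "wz": 0.1}, {"tx": 0, "ty": 0, "tz": 0, "wx": 0, "wy": 0, "wz": 0.1}, {"tx": 0, "ty": 0, "tz": 0, "wx": 0, "wy": 0, "wz": 0.1}, {"tx": 0, "ty": 0, "tz": 0, "wx": 0, "wy": 0, "wz": 0.1}, {"tx": 0, "ty": 0, "tz": 0, "wx": 0, "wy": 0, "wz": 0.1}, {"tx": 0, "ty": 0, "tz": 0, "wx": 0, "wy": 0, "wz": 0.1}, {"tx": 0, "ty": 0, "tz": 0, "wx": 0, "wy": 0, "wz": 0.1}]'

```text
time_s: 30.92
ee_pos: [507.9, 387.2, 77.4]
ee_rot: [179.9, -0.3, 48.4]
force: [4.4, 3.5, 0.3]
gripper_width: 9.4
gripper_force: 50.0
```

Request:
move_arm --plan '[{"tx": 0, "ty": 0, "tz": 0, "wx": 0, "wy": 0, "wz": 0.1}, {"tx": 0, "ty": 0, "tz": 0, "wx": 0, "wy": 0, "wz": 0.1}, {"tx": 0, "ty": 0, "tz": 0, "wx": 0, "wy": 0, "wz": 0.1}, {"tx": 0, "ty": 0, "tz": 0, "wx": 0, "wy": 0, "wz": 0.1}, {"tx": 0, "ty": 0, "tz": 0, "wx": 0, "wy": 0, "wz": 0.1}, {"tx": 0, "ty": 0, "tz": 0, "wx": 0, "wy": 0, "wz": 0.1}, {"tx": 0, "ty": 0, "tz": 0, "wx": 0, "wy": 0, "wz": 0.1}, {"tx": 0, "ty": 0, "tz": 0, "wx": 0, "wy": 0, "wz": 0.1}, {"tx": 0, "ty": 0, "tz": 0, "wx": 0, "wy": 0, "wz": 0.1}, {"tx": 0, "ty": 0, "tz": 0, "wx": 0, "wy": 0, "wz": 0.1}, {"tx": 0, "ty": 0, "tz": 0, "wx": 0, "wy": 0, "wz": 0}, {"tx": 0, "ty": 0, "tz": 0, "wx": 0, "wy": 0, "wz": 0}]'

```text
time_s: 31.92
ee_pos: [508.1, 386.3, 77.4]
ee_rot: [-179.9, -0.3, -8.7]
force: [4.6, 0.5, 0.1]
gripper_width: 9.7
gripper_force: 50.0
```

Request:
move_arm --plan '[{"tx": 0, "ty": 0, "tz": 0, "wx": 0, "wy": 0, "wz": 0}, {"tx": 0, "ty": 0, "tz": 0, "wx": 0, "wy": 0, "wz": 0}, {"tx": 0, "ty": 0, "tz": 0, "wx": 0, "wy": 0, "wz": 0}, {"tx": 0, "ty": 0, "tz": 0, "wx": 0, "wy": 0, "wz": 0}]' --gripper 3

```text
time_s: 32.25
ee_pos: [505.4, 385.4, 76.3]
ee_rot: [179.9, 0.0, -8.7]
force: [0.2, -0.9, 0.5]
gripper_width: 29.8
gripper_force: 0.0
```

```bash
python3 - <<'E'
from go import *
s=env.state();print(s["qpos"].round(1),s["torque"],s["force"],s["ee_pos"],s["gripper_width"])
E
```

```text
[ 36.3  29.9  92.   -0.   58.2 135. ] [-0.04785575 -0.04369801  0.04494412] [ 0.19098376 -0.93358833  0.48545857] [505.37538873 385.42165642  76.29318162] 29.827007355398106
```

Request:
move_arm --plan '[{"tx": 0, "ty": 0, "tz": -1, "wx": 0, "wy": 0, "wz": 0}, {"tx": 0, "ty": 0, "tz": -2, "wx": 0, "wy": 0, "wz": 0}, {"tx": 0, "ty": 0, "tz": -2, "wx": 0, "wy": 0, "wz": 0}, {"tx": 0, "ty": 0, "tz": -1, "wx": 0, "wy": 0, "wz": 0}, {"tx": 0, "ty": 0, "tz": 0, "wx": 0, "wy": 0, "wz": -0.1122}, {"tx": 0, "ty": 0, "tz": 0, "wx": 0, "wy": 0, "wz": -0.1122}, {"tx": 0, "ty": 0, "tz": 0, "wx": 0, "wy": 0, "wz": -0.1122}, {"tx": 0, "ty": 0, "tz": 0, "wx": 0, "wy": 0, "wz": -0.1122}]'

```text
time_s: 32.92
ee_pos: [505.7, 385.7, 137.0]
ee_rot: [180.0, -0.0, 17.4]
force: [0.2, -0.8, 0.5]
gripper_width: 30.1
gripper_force: 0.0
```

Request:
move_arm --plan '[{"tx": 0, "ty": 0, "tz": 0, "wx": 0, "wy": 0, "wz": -0.1122}, {"tx": 0, "ty": 0, "tz": 0, "wx": 0, "wy": 0, "wz": -0.1122}, {"tx": 0, "ty": 0, "tz": 0, "wx": 0, "wy": 0, "wz": -0.1122}, {"tx": 0, "ty": 0, "tz": 0, "wx": 0, "wy": 0, "wz": -0.1122}, {"tx": 0, "ty": 0, "tz": 0, "wx": 0, "wy": 0, "wz": -0.1122}, {"tx": 0, "ty": 0, "tz": 0, "wx": 0, "wy": 0, "wz": -0.1122}, {"tx": 0, "ty": 0, "tz": 0, "wx": 0, "wy": 0, "wz": -0.1122}, {"tx": 0, "ty": 0, "tz": 0, "wx": 0, "wy": 0, "wz": -0.1122}, {"tx": 0, "ty": 0, "tz": 0, "wx": 0, "wy": 0, "wz": -0.1122}, {"tx": 0, "ty": 0, "tz": 0, "wx": 0, "wy": 0, "wz": -0.1122}, {"tx": 0, "ty": 0, "tz": 0, "wx": 0, "wy": 0, "wz": -0.1122}, {"tx": 0, "ty": 0, "tz": 0, "wx": 0, "wy": 0, "wz": -0.1122}]'

```text
time_s: 33.92
ee_pos: [505.7, 385.6, 136.8]
ee_rot: [-180.0, 0.0, 94.5]
force: [0.3, 0.1, -0.2]
gripper_width: 30.0
gripper_force: 0.0
```

Request:
move_arm --plan '[{"tx": 0, "ty": 0, "tz": 0, "wx": 0, "wy": 0, "wz": -0.1122}, {"tx": 0, "ty": 0, "tz": 0, "wx": 0, "wy": 0, "wz": -0.1122}, {"tx": 0, "ty": 0, "tz": 0, "wx": 0, "wy": 0, "wz": -0.1122}, {"tx": 0, "ty": 0, "tz": 0, "wx": 0, "wy": 0, "wz": -0.1122}, {"tx": 0, "ty": 0, "tz": 0, "wx": 0, "wy": 0, "wz": -0.1122}, {"tx": 0, "ty": 0, "tz": 0, "wx": 0, "wy": 0, "wz": -0.1122}, {"tx": 0, "ty": 0, "tz": 0, "wx": 0, "wy": 0, "wz": -0.1122}, {"tx": 0, "ty": 0, "tz": 0, "wx": 0, "wy": 0, "wz": -0.1122}, {"tx": 0, "ty": 0, "tz": 0, "wx": 0, "wy": 0, "wz": -0.1122}, {"tx": 0, "ty": 0, "tz": 0, "wx": 0, "wy": 0, "wz": -0.1122}, {"tx": 0, "ty": 0, "tz": 0, "wx": 0, "wy": 0, "wz": -0.1122}, {"tx": 0, "ty": 0, "tz": 0, "wx": 0, "wy": 0, "wz": -0.1122}]'

```text
time_s: 34.92
ee_pos: [505.7, 385.6, 136.8]
ee_rot: [-180.0, -0.0, 171.7]
force: [0.3, -0.3, -0.2]
gripper_width: 29.8
gripper_force: 0.0
```

Request:
move_arm --plan '[{"tx": -0.13, "ty": 0.1, "tz": 0, "wx": 0, "wy": 0, "wz": 0}, {"tx": 0, "ty": 0, "tz": 0, "wx": 0, "wy": 0, "wz": 0}, {"tx": 0, "ty": 0, "tz": 0, "wx": 0, "wy": 0, "wz": 0}]'

```text
time_s: 35.17
ee_pos: [507.4, 386.5, 136.7]
ee_rot: [-180.0, 0.0, 171.2]
force: [-0.6, 0.8, 0.1]
gripper_width: 30.1
gripper_force: 0.0
```

Now lower, grip and wind on in smaller checks.

Request:
move_arm --plan '[{"tx": 0, "ty": 0, "tz": 1, "wx": 0, "wy": 0, "wz": 0}, {"tx": 0, "ty": 0, "tz": 1.2, "wx": 0, "wy": 0, "wz": 0}, {"tx": 0, "ty": 0, "tz": 1.2, "wx": 0, "wy": 0, "wz": 0}, {"tx": 0, "ty": 0, "tz": 1.2, "wx": 0, "wy": 0, "wz": 0}, {"tx": 0, "ty": 0, "tz": 1, "wx": 0, "wy": 0, "wz": 0}, {"tx": 0, "ty": 0, "tz": 0.4, "wx": 0, "wy": 0, "wz": 0}, {"tx": 0, "ty": 0, "tz": 0, "wx": 0, "wy": 0, "wz": 0}, {"tx": 0, "ty": 0, "tz": 0, "wx": 0, "wy": 0, "wz": 0}]'

```text
time_s: 35.83
ee_pos: [507.4, 386.6, 76.5]
ee_rot: [-180.0, -0.0, 171.3]
force: [-0.0, -0.3, 0.4]
gripper_width: 29.5
gripper_force: 0.0
```

Request:
move_arm --plan '[{"tx": 0, "ty": 0, "tz": 0, "wx": 0, "wy": 0, "wz": 0}, {"tx": 0, "ty": 0, "tz": 0, "wx": 0, "wy": 0, "wz": 0}, {"tx": 0, "ty": 0, "tz": 0, "wx": 0, "wy": 0, "wz": 0}, {"tx": 0, "ty": 0, "tz": 0, "wx": 0, "wy": 0, "wz": 0}, {"tx": 0, "ty": 0, "tz": 0, "wx": 0, "wy": 0, "wz": 0}, {"tx": 0, "ty": 0, "tz": 0, "wx": 0, "wy": 0, "wz": 0}]' --gripper 0 --force 50

```text
time_s: 36.33
ee_pos: [507.6, 386.5, 77.2]
ee_rot: [180.0, 0.1, 171.3]
force: [-0.2, -0.5, 3.8]
gripper_width: 9.7
gripper_force: 50.0
```

Request:
move_arm --plan '[{"tx": 0, "ty": 0, "tz": 0, "wx": 0, "wy": 0, "wz": 0.1}, {"tx": 0, "ty": 0, "tz": 0, "wx": 0, "wy": 0, "wz": 0.1}, {"tx": 0, "ty": 0, "tz": 0, "wx": 0, "wy": 0, "wz": 0.1}, {"tx": 0, "ty": 0, "tz": 0, "wx": 0, "wy": 0, "wz": 0.1}, {"tx": 0, "ty": 0, "tz": 0, "wx": 0, "wy": 0, "wz": 0.1}, {"tx": 0, "ty": 0, "tz": 0, "wx": 0, "wy": 0, "wz": 0.1}, {"tx": 0, "ty": 0, "tz": 0, "wx": 0, "wy": 0, "wz": 0.1}, {"tx": 0, "ty": 0, "tz": 0, "wx": 0, "wy": 0, "wz": 0.1}, {"tx": 0, "ty": 0, "tz": 0, "wx": 0, "wy": 0, "wz": 0.1}, {"tx": 0, "ty": 0, "tz": 0, "wx": 0, "wy": 0, "wz": 0.1}]'

```text
time_s: 37.17
ee_pos: [507.4, 386.3, 77.2]
ee_rot: [180.0, 0.0, 113.8]
force: [0.3, -2.4, 3.2]
gripper_width: 9.6
gripper_force: 50.0
```

```bash
python3 - <<'E'
from go import *
s=env.state();print(s["qpos"].round(1),s["torque"],s["force"],s["ee_pos"],s["gripper_width"])
E
```

```text
[36.3 30.  91.6 -0.  58.4 12.5] [-0.36891311  0.00236929  0.14363735] [ 0.30363987 -2.44533234  3.18362532] [507.44659867 386.27003464  77.21133352] 9.641500353072605
```

Request:
move_arm --plan '[{"tx": 0, "ty": 0, "tz": 0, "wx": 0, "wy": 0, "wz": 0.05}, {"tx": 0, "ty": 0, "tz": 0, "wx": 0, "wy": 0, "wz": 0.05}, {"tx": 0, "ty": 0, "tz": 0, "wx": 0, "wy": 0, "wz": 0.05}, {"tx": 0, "ty": 0, "tz": 0, "wx": 0, "wy": 0, "wz": 0.05}, {"tx": 0, "ty": 0, "tz": 0, "wx": 0, "wy": 0, "wz": 0}, {"tx": 0, "ty": 0, "tz": 0, "wx": 0, "wy": 0, "wz": 0}]'

```text
time_s: 37.67
ee_pos: [507.4, 386.3, 77.2]
ee_rot: [180.0, 0.0, 102.6]
force: [-0.7, -1.0, 5.4]
gripper_width: 9.7
gripper_force: 50.0
```

```bash
cat > t.py <<'E'
from go import *
s=env.state();print(s["qpos"][5].round(1),s["ee_rot"][2],s["torque"],s["effort"][5],s["gripper_width"])
E
python3 t.py
```

```text
23.6 102.63652151523493 [-0.43122921  0.03076166  0.02741222] -0.004172672925051302 9.698467657197938
```

Request:
move_arm --plan '[{"tx": 0, "ty": 0, "tz": 0, "wx": 0, "wy": 0, "wz": 0.05}, {"tx": 0, "ty": 0, "tz": 0, "wx": 0, "wy": 0, "wz": 0.05}, {"tx": 0, "ty": 0, "tz": 0, "wx": 0, "wy": 0, "wz": 0.05}, {"tx": 0, "ty": 0, "tz": 0, "wx": 0, "wy": 0, "wz": 0.05}, {"tx": 0, "ty": 0, "tz": 0, "wx": 0, "wy": 0, "wz": 0.05}, {"tx": 0, "ty": 0, "tz": 0, "wx": 0, "wy": 0, "wz": 0.05}]'

```text
time_s: 38.17
ee_pos: [507.3, 386.3, 77.2]
ee_rot: [180.0, 0.0, 85.4]
force: [-0.8, -2.1, 5.1]
gripper_width: 10.1
gripper_force: 50.0
```

```bash
python3 t.py
```

```text
40.9 85.35465475000429 [-0.50240759  0.12910212  0.1653385 ] -0.2964534144848585 10.060061695595012
```

4.9 rad turned and still following (commanded 85.3°).

Request:
move_arm --plan '[{"tx": 0, "ty": 0, "tz": 0, "wx": 0, "wy": 0, "wz": 0.05}, {"tx": 0, "ty": 0, "tz": 0, "wx": 0, "wy": 0, "wz": 0.05}, {"tx": 0, "ty": 0, "tz": 0, "wx": 0, "wy": 0, "wz": 0.05}, {"tx": 0, "ty": 0, "tz": 0, "wx": 0, "wy": 0, "wz": 0.05}]'

```text
time_s: 38.5
ee_pos: [507.2, 386.2, 77.2]
ee_rot: [180.0, 0.0, 73.9]
force: [-1.6, -2.7, 5.6]
gripper_width: 9.8
gripper_force: 50.0
```

```bash
python3 t.py
```

```text
52.4 73.89646124088408 [-0.47031602  0.15989     0.21883549] -0.2936587482690811 9.82002675259898
```

Request:
move_arm --plan '[{"tx": 0, "ty": 0, "tz": 0, "wx": 0, "wy": 0, "wz": 0.05}, {"tx": 0, "ty": 0, "tz": 0, "wx": 0, "wy": 0, "wz": 0.05}, {"tx": 0, "ty": 0, "tz": 0, "wx": 0, "wy": 0, "wz": 0.05}, {"tx": 0, "ty": 0, "tz": 0, "wx": 0, "wy": 0, "wz": 0.05}]'

```text
time_s: 38.83
ee_pos: [507.4, 386.7, 77.2]
ee_rot: [179.9, -0.0, 62.8]
force: [-1.3, 0.1, 4.8]
gripper_width: 13.6
gripper_force: 56.8
```

```bash
python3 t.py
```

```text
63.6 62.79816697876814 [-0.06717604  0.26597314  2.11533022] 1.5677576512098312 13.632065731087424
```

The torque jumped to 2.1 N m and the pads were forced open, so the key is at its stop. I'll relax the twist, release and retreat.

Request:
move_arm --plan '[{"tx": 0, "ty": 0, "tz": 0, "wx": 0, "wy": 0, "wz": -0.04}, {"tx": 0, "ty": 0, "tz": 0, "wx": 0, "wy": 0, "wz": -0.03}, {"tx": 0, "ty": 0, "tz": 0, "wx": 0, "wy": 0, "wz": -0.01}, {"tx": 0, "ty": 0, "tz": 0, "wx": 0, "wy": 0, "wz": 0}, {"tx": 0, "ty": 0, "tz": 0, "wx": 0, "wy": 0, "wz": 0}]'

```text
time_s: 39.25
ee_pos: [507.4, 386.7, 77.2]
ee_rot: [179.9, -0.0, 67.4]
force: [-1.3, -0.5, 4.9]
gripper_width: 11.7
gripper_force: 49.9
```

```bash
python3 t.py
```

```text
58.9 67.41642925004552 [-0.13567391  0.17395862  1.39116054] 1.404997743666172 11.697265215860261
```

Still pressing on the stop (1.4 N m), so I'll release here.

Request:
move_arm --plan '[{"tx": 0, "ty": 0, "tz": 0, "wx": 0, "wy": 0, "wz": 0}, {"tx": 0, "ty": 0, "tz": 0, "wx": 0, "wy": 0, "wz": 0}, {"tx": 0, "ty": 0, "tz": 0, "wx": 0, "wy": 0, "wz": 0}, {"tx": 0, "ty": 0, "tz": 0, "wx": 0, "wy": 0, "wz": 0}]' --gripper 3.2

```text
time_s: 39.58
ee_pos: [507.2, 386.5, 76.1]
ee_rot: [-180.0, 0.0, 67.0]
force: [0.6, 0.5, 0.5]
gripper_width: 31.8
gripper_force: 0.0
```

Request:
move_arm --plan '[{"tx": 0, "ty": 0, "tz": -1, "wx": 0, "wy": 0, "wz": 0}, {"tx": 0, "ty": 0, "tz": -2, "wx": 0, "wy": 0, "wz": 0}, {"tx": 0, "ty": 0, "tz": -2.5, "wx": 0, "wy": 0, "wz": 0}, {"tx": 0, "ty": 0, "tz": -2.5, "wx": 0, "wy": 0, "wz": 0}, {"tx": 0, "ty": 0, "tz": -2, "wx": 0, "wy": 0, "wz": 0}, {"tx": -2, "ty": 2, "tz": 0, "wx": 0, "wy": 0, "wz": 0}, {"tx": -3, "ty": 1, "tz": 0, "wx": 0, "wy": 0, "wz": 0}, {"tx": -3, "ty": 0, "tz": 0, "wx": 0, "wy": 0, "wz": 0}, {"tx": -3, "ty": -1, "tz": 0, "wx": 0, "wy": 0, "wz": 0}, {"tx": -3, "ty": -1, "tz": 0, "wx": 0, "wy": 0, "wz": 0}, {"tx": -3, "ty": -1, "tz": 0, "wx": 0, "wy": 0, "wz": 0}]'

```text
time_s: 40.5
ee_pos: [440.2, 228.8, 177.1]
ee_rot: [180.0, -0.0, 67.0]
force: [0.2, 0.3, 0.7]
gripper_width: 32.0
gripper_force: 0.0
```

Request:
move_arm --plan '[{"tx": -3, "ty": -2, "tz": 0, "wx": 0, "wy": 0, "wz": 0}, {"tx": -3, "ty": -2, "tz": 0, "wx": 0, "wy": 0, "wz": 0}, {"tx": -3, "ty": -2, "tz": 0, "wx": 0, "wy": 0, "wz": 0}, {"tx": -3, "ty": -2, "tz": 0, "wx": 0, "wy": 0, "wz": 0}, {"tx": -3, "ty": 0, "tz": 0, "wx": 0, "wy": 0, "wz": 0}, {"tx": -3, "ty": 0, "tz": 0, "wx": 0, "wy": 0, "wz": 0}, {"tx": -3, "ty": 0, "tz": 0, "wx": 0, "wy": 0, "wz": 0}, {"tx": -3, "ty": 0, "tz": 0, "wx": 0, "wy": 0, "wz": 0}, {"tx": 0, "ty": 0, "tz": 0, "wx": 0, "wy": 0, "wz": 0}]'

```text
time_s: 41.25
ee_pos: [271.3, 37.1, 176.9]
ee_rot: [180.0, 0.1, 66.8]
force: [-1.3, 0.7, -0.2]
gripper_width: 32.2
gripper_force: 0.0
```

```bash
python3 - <<'E'
from bk import *
from meas import *
f=grab_frame("top");save(f,"t6")
print(env.state()["ee_pos"],fit(f,(544,211)))
for c,a,m in blobs(orange(f)):
    if 60<a<500 : print(c.round(),a,ang(f,m,25))
h=hsv(f);y=(h[...,0]>20)&(h[...,0]<34)&(h[...,1]>120)&(h[...,2]>120);k=np.zeros_like(y);k[240:300,100:165]=y[240:300,100:165]
for c,a,m in blobs(k,8): print("key",c,a,ang(f,m,108))
E
```

```text
[272.98041875  38.7564017  177.16813255] [(np.float64(7.63), np.float64(544.0), np.float64(215.0)), (np.float64(6.45), np.float64(544.0), np.float64(216.0))]
[242. 263.] 228 [523.4 153.5 106.4 213.6  70.8]
[453. 226.] 117 [ 620.5 -353.4    9.4   68.7    3.2]
[199. 242.] 283 [574.7 238.8  32.3  52.7  74.4]
[229. 254.] 284 [547.  168.9  51.1  37.1   0.9]
[182. 266.] 310 [516.6 274.9  33.4  53.2  83.6]
[205. 272.] 298 [503.9 221.9  37.7  53.6  86.4]
[461. 322.] 124 [ 398.2 -364.7    9.8   67.6    4.7]
key [120.5        266.80263158] 76 [506.4 386.1  47.5   7.6  72.3]
```

```bash
python3 -c "
from workcell import env
print(env.job_done())"
```

```text
the job is handed in; nothing more can be done
None
```

The job is handed in: all four rolls are in the basket, which stands within about 2–4 mm of the plate's centre. The empty tray is flat where it started, and the key was wound about 5.1 rad to its stop, but no verdict came back.

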